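# Put the spindle spacer rings back on their stepped rack and fit the keeper

## Robot

A 7-joint arm with a two-finger parallel gripper is mounted at the origin on a cart in front of the work surface, level with it; the furniture and walls round the work are solid. World frame = base frame: x ahead of the robot, y to its left, z up, the work surface at z = 0. Lengths are in m, angles in rad, forces in N, time in s.
With the tool pointing down it reaches from about 0.35 to 0.9 m from the base axis. Payload 8.1 kg.
Tool frame: the origin (TCP) lies at the very end of the fingers, on their centre line; the grasp point (between the pads) lies 19 mm behind it (grasp_offset is the distance from the TCP to the grasp point, in m); z points along the fingers, y is the direction in which the jaws open and shut (so a half turn about z gives the same grasp; the last joint's range is limited). The gripper opens to 92 mm and grips with 3 to 60 N. Pads are 19 mm wide; open, the fingers measure 130 mm over their backs; the gripper's body (75 mm by 190 mm) begins 47 mm behind the grasp point.
Start: joints at [-1.28, 0.434, 0.025, 1.573, -0.012, 1.134, -0.075], TCP at [0.24, 0.577, 0.227] pointing down, gripper open.
Joint ranges: [-2.62, 2.62], [-0.44, 2.09], [-1.27, 1.32], [0.08, 2.57], [-1.32, 4.46], [0.12, 2], [-2.74, 2.74]. Speed limits (rad/s): [2.22, 2.22, 3.01, 3.01, 3.14, 3.14, 3.14].

## Interface

Orientations are given as [roll, pitch, yaw] about the fixed x, y, z axes, in that order (R = Rz(yaw) Ry(pitch) Rx(roll)).
In Python, from workcell import sense, grab_frame, calibration, hand_in, grasp_offset gives the robot as it stands.
- The arm moves only by the tool drive_tool, never from a script. Its arguments are lists of equal length, an entry for each row: "claw": the closure in counts, from 0 (fully open) to 255 (shut); "translation": the shift along the tool's x, y, z in m, a list of three; "yaw": the turn about the tool's z in rad. A call has 1 to 8 rows; each row shifts and turns the pose as measured when the row begins, along the tool's axes as they then stand; what a row does not reach is not made up. A row lasts 1/8 s, in which the tool goes at most 62.5 mm and 10.7 degrees, less where a joint would pass 70% of its speed; a pose out of reach is approached as far as the arm can. A call with a gripper value outside its range is refused whole. The fingers move at their own pace and stop on an object; "newtons" is the grip in N (left out, the last holds). Time passes only in rows, so rows that do not move let the fingers close. It gives the time, the measured TCP pose, the force and the opening at its end, in the units of the state.
- sense(): the state, without advancing time (a new reading comes with each control period).
- grab_frame(name): name is "side" or "top"; returns (picture, depth): 400x640x3 uint8, red, green, blue; 400x640 float32, m along the optical axis (not along the pixel's ray), 0 where there is no reading.
- calibration(name): a dict with "K" (3x3 intrinsics, pixels), "world_to_cam" (4x4, takes a point from world to camera coordinates). Camera axes: x right, y down, z forward; pixel columns grow to the right and rows downward; lengths in m; the calibration is good to about 2 mm. A picture is of the moment at which its call begins. calibration takes no time and is no camera call.
- hand_in(): hands the job in, once; it reports no verdict.
The state is a dict: "time": time; "joint_pos": joint angles; "qd": joint speeds; "tau": joint torques, N m; "position": TCP position; "tool_rot": TCP orientation; "ft_force": force on the tool from outside, world axes, zero at the start; "moment": the same for the moment, N m; "opening": finger opening in m.
Only numpy, scipy, OpenCV 4.12 (cv2) and the standard library are available. Lean on these libraries where they do the work, as an engineer would, in place of code of your own. Each camera call takes 0.05 s, during which the arm holds its last target.

## Task

Put the four spindle spacer rings back on the stepped rack in order of height, one over each post and fully down on its step: the thinnest on the highest step, down to the tallest on the lowest, so that their tops come level. Then lower the drilled keeper strip over all four posts, so that it lies flat on the rings with its grip upward, and let go. Leave the setting block, the pencil and the hexagon key where they are.

Things in the scene. Friction and masses are not known exactly. Their poses are not given: they have to be found in the camera images.
- ring_rack: fixed stepped beech rack, 50 x 256 mm (x, y), risers 40 mm wide. Origin: centre of underside, on the table; z up. Upright domed steel posts, diameter 20 mm, at x 0, y +90, +30, -30, -90 mm; the step tops round them are 42, 32, 22, 12 mm above the origin, each 60 mm long; all tips at 72 mm. y within 12 degrees of world y: highest step (+y) on the robot's left
- keeper_strip: loose plywood strip 44 x 232 x 8 mm (x, y, z), 0.11 kg, four holes of 26 mm at y +90, +30, -30, -90 mm for the rack's posts; darker wooden grip in the middle on top, 22 mm (x) by 31 mm (y), up to 48 mm above the origin. Origin: centre of the underside. Lies flat, grip up, y within 12 degrees of world y; fits either way round. Seated, the origin is 52 mm above the rack's
- ring_10: loose turned metal spacer ring, the thinnest of four: 10 mm high, 50 mm outside diameter, 30 mm bore, about 60 g; origin at the middle of the ring (half its height above its underside), z along the bore. Starts lying flat on the table
- ring_20: loose turned metal spacer ring, the second thinnest of four: 20 mm high, 50 mm outside diameter, 30 mm bore, about 120 g; origin at the middle of the ring (half its height above its underside), z along the bore. Starts lying flat on the table
- ring_30: loose turned metal spacer ring, the second tallest of four: 30 mm high, 50 mm outside diameter, 30 mm bore, about 180 g; origin at the middle of the ring (half its height above its underside), z along the bore. Starts lying flat on the table
- ring_40: loose turned metal spacer ring, the tallest of four: 40 mm high, 50 mm outside diameter, 30 mm bore, about 240 g; origin at the middle of the ring (half its height above its underside), z along the bore. Starts lying flat on the table
- setting_block: bystander, loose: white setting block 40 x 60 x 46 mm with a black knob; origin at the centre of its underside
- pencil: bystander, loose: red pencil 118 mm long lying on the table; origin under its middle
- hexkey_8: bystander, loose: dark hexagon key, 124 mm long and 49 mm wide, 8 mm thick, lying flat; origin at the underside of its middle

How it is judged:
By the outcome, as a careful person would: the job done as asked, in the order asked, and still so for the second after the job is handed in, with the robot touching nothing.
It also fails if it takes over 134 s, if anything falls off the work surface, if the arm or the gripper's body presses on something with over 40 N, if the wrist force passes 120 N, or if a joint passes its speed limit or range.

## Working session

There is one attempt and no reset: what is moved stays moved. The work goes in short steps, Python scripts to look and compute and a tool call to move; the robot and the scene stay as the last step left them, time stands still between calls to the robot, and variables do not carry over. Pictures are saved under pics/ and viewed, and the job is handed in when it is done.

Besides the shell and the picture viewer there is one more tool, called as name(argument=value, ...) on one line, values as JSON. drive_tool: Moves the arm, as the interface text tells. Its arguments: {"type":"object","properties":{"claw":{"type":"array","items":{"type":"number"}},"translation":{"type":"array","items":{"type":"array","items":{"type":"number"}}},"yaw":{"type":"array","items":{"type":"number"}},"newtons":{"type":"number"}},"required":["claw","translation","yaw"]}

```bash
mkdir -p pics; ls; python3 - <<'E'
from workcell import *
import cv2,numpy as np
print(sense(), grasp_offset if not callable(grasp_offset) else grasp_offset())
for n in("top","side"):
    p,d=grab_frame(n); cv2.imwrite(f"pics/{n}0.png",p[:,:,::-1]); np.savez(f"pics/{n}0.npz",p=p,d=d)
    print(n,calibration(n))
E
```

```text
pics
{'time': 0.0, 'joint_pos': array([-1.2796171 ,  0.43522561,  0.02498891,  1.57407359, -0.01159956,
        1.13400308, -0.07511414]), 'qd': array([ 0.00073464, -0.00122482,  0.00060517,  0.00108162,  0.00072332,
       -0.00038471,  0.00020718]), 'tau': array([-2.75821858e-04, -6.67837715e+01,  9.85347815e-01, -3.14459610e+01,
       -6.02701795e-02,  4.30687715e-02,  1.81252694e-04]), 'position': array([0.23966926, 0.57667773, 0.22595262]), 'tool_rot': array([-3.14003521e+00,  1.49320056e-04,  2.74771557e+00]), 'ft_force': array([-0.05210391, -0.32109379,  0.40638534]), 'moment': array([-0.03977568,  0.02772264, -0.00929719]), 'opening': 0.0922098075439834} 0.0188
top {'K': array([[504.3234654 ,   0.        , 318.85679156],
       [  0.        , 504.3234654 , 192.47563504],
       [  0.        ,   0.        ,   1.        ]]), 'world_to_cam': array([[ 0.01135833, -0.99988469,  0.01007983, -0.23072662],
       [-0.98494394, -0.01292647, -0.17239007,  0.52394968],
       [ 0.17250049, -0.00797   , -0.98497719,  1.18438352],
       [ 0.        ,  0.        ,  0.        ,  1.        ]])}
side {'K': array([[402.07527923,   0.        , 320.26995096],
       [  0.        , 402.07527923, 199.12557187],
       [  0.        ,   0.        ,   1.        ]]), 'world_to_cam': array([[ 0.99944186,  0.03087643,  0.01275233, -0.50383404],
       [ 0.0291289 , -0.61858977, -0.785174  , -0.11755779],
       [-0.01635491,  0.78510722, -0.6191439 ,  1.1670865 ],
       [ 0.        ,  0.        ,  0.        ,  1.        ]])}
```

View pics/top0.png

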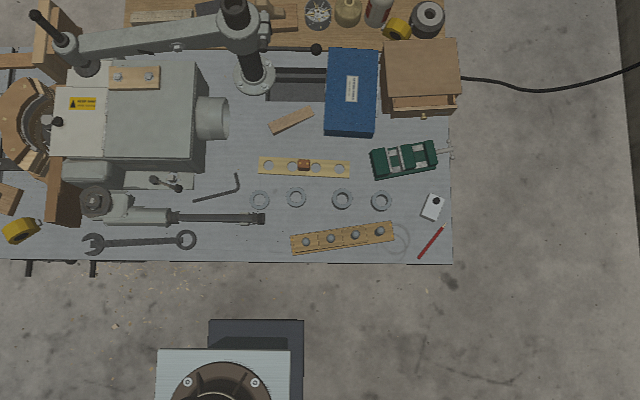

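View pics/side0.png

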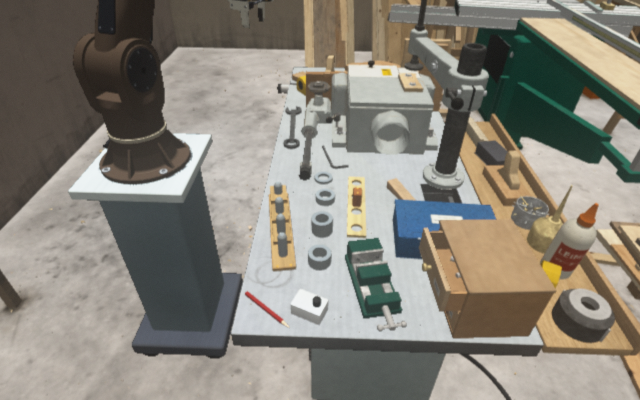

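The top view shows four rings in a row at about (260,200), (296,198), (342,199) and (380,201). The strip is at (303,166) and the rack at (343,237). The side view shows the same row. I'll measure them with depth from both views.

```bash
cat > h.py <<'E'
from workcell import *
import cv2,numpy as np
def cloud(n,d):
    c=calibration(n);K=c["K"];T=np.linalg.inv(c["world_to_cam"])
    v,u=np.mgrid[:d.shape[0],:d.shape[1]]
    P=np.stack([(u-K[0,2])/K[0,0]*d,(v-K[1,2])/K[1,1]*d,d],-1)
    W=P@T[:3,:3].T+T[:3,3]; W[d==0]=np.nan
    return W
def proj(n,X):
    c=calibration(n);K=c["K"];T=c["world_to_cam"]
    p=T[:3,:3]@np.array(X)+T[:3,3];p=K@p;return p[:2]/p[2]
E
python3 - <<'E'
from h import *
for n,(x0,x1,y0,y1) in dict(top=(240,460,145,265),side=(230,410,150,330)).items():
    z=np.load(f"pics/{n}0.npz");p,d=z['p'],z['d'];W=cloud(n,d)
    cv2.imwrite(f"pics/{n}0c.png",cv2.resize(p[y0:y1,x0:x1,::-1],None,fx=3.5 if n=='top' else 3.2,fy=3.5 if n=='top' else 3.2,interpolation=cv2.INTER_CUBIC))
    h=W[:,:,2]
    m=((h>0.005)&(h<.12))
    m[:y0]=0;m[y1:]=0;m[:,:x0]=0;m[:,x1:]=0
    print(n,'table',np.nanmedian(h[y0:y1,x0:x1]))
    k,L,S,C=cv2.connectedComponentsWithStats(m.astype(np.uint8))
    for i in range(1,k):
        if S[i,4]<25: continue
        q=W[L==i]; top=np.percentile(q[:,2],90); t=q[q[:,2]>top-.004]
        print(S[i],C[i].round(),'mean',q.mean(0).round(4),'zpct',np.percentile(q[:,2],[50,75,90,98]).round(4),'toprange',t.min(0).round(3),t.max(0).round(3))
E
```

```text
top table -9.918769916261727e-05
[ 368  145   87   36 2019] [405. 160.] mean [ 0.6148 -0.4376  0.0344] zpct [0.0394 0.0491 0.0517 0.0543] toprange [ 0.57  -0.498  0.048] [ 0.649 -0.352  0.058]
[ 258  156   92   22 1101] [303. 167.] mean [ 0.5981 -0.1838  0.0127] zpct [0.0086 0.0109 0.0385 0.0489] toprange [ 0.588 -0.199  0.035] [ 0.612 -0.169  0.053]
[285 187  22  21 225] [295. 197.] mean [ 0.52   -0.1661  0.0184] zpct [0.0191 0.0208 0.0223 0.0244] toprange [ 0.499 -0.19   0.018] [ 0.545 -0.143  0.027]
[331 188  21  22 262] [341. 199.] mean [ 0.514  -0.2798  0.0351] zpct [0.0386 0.0401 0.0419 0.0441] toprange [ 0.492 -0.303  0.038] [ 0.537 -0.257  0.047]
[249 190  20  22 197] [259. 199.] mean [ 0.5135 -0.074   0.0095] zpct [0.0094 0.0112 0.0124 0.0143] toprange [ 0.482 -0.098  0.008] [ 0.538 -0.049  0.029]
[370 190  21  22 250] [380. 201.] mean [ 0.5119 -0.3774  0.0258] zpct [0.0278 0.0294 0.0314 0.0333] toprange [ 0.49  -0.401  0.027] [ 0.538 -0.356  0.036]
[419 193  26  29 447] [432. 207.] mean [ 0.4971 -0.5032  0.0286] zpct [0.029  0.031  0.0343 0.0454] toprange [ 0.465 -0.531  0.
[... 1852 characters left out ...]
358 0.0468 0.0491 0.0506] toprange [ 0.573 -0.465  0.045] [ 0.654 -0.354  0.054]
[308 245  24  24 456] [319. 256.] mean [ 0.5139 -0.3857  0.0209] zpct [0.0243 0.027  0.028  0.0289] toprange [ 0.49  -0.407  0.024] [ 0.538 -0.358  0.03 ]
[291 289  38  34 827] [309. 306.] mean [ 0.4993 -0.5149  0.0249] zpct [0.0268 0.028  0.0298 0.0436] toprange [ 0.466 -0.539  0.026] [ 0.532 -0.48   0.045]
[248 292  16  16  44] [256. 300.] mean [ 0.3952 -0.4913  0.006 ] zpct [0.0058 0.0064 0.0068 0.0074] toprange [ 0.377 -0.507  0.005] [ 0.411 -0.473  0.008]
[265 305  18  16  51] [273. 314.] mean [ 0.4325 -0.5209  0.0059] zpct [0.0059 0.0063 0.0067 0.0074] toprange [ 0.415 -0.535  0.005] [ 0.451 -0.502  0.008]
```

```bash
sleep 0
```

```text
(no output)
```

View pics/top0c.png

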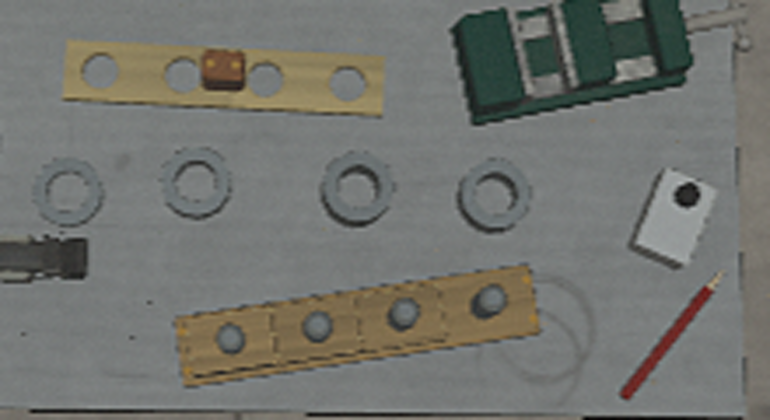

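View pics/side0c.png

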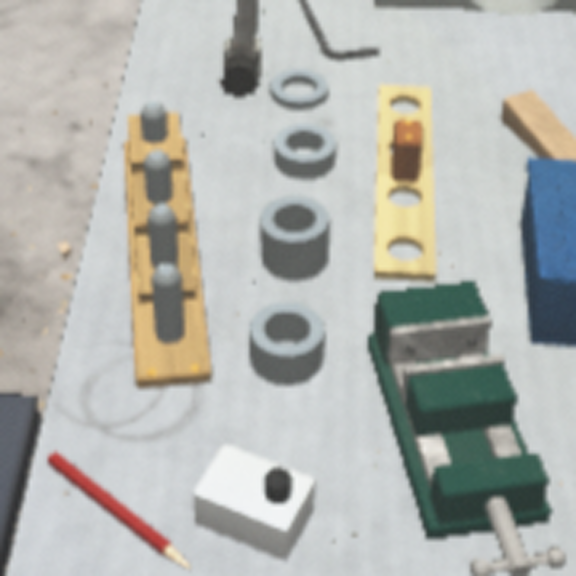

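```bash
cat > fit.py <<'E'
from h import *
from scipy.optimize import least_squares
def box(p,c,s):
    q=np.abs(p-np.array(c))-np.array(s)/2
    return np.linalg.norm(np.maximum(q,0),axis=1)+np.minimum(q.max(1),0)
def ringsd(p,h,ro=.025,ri=.015,zc=0):
    r=np.hypot(p[:,0],p[:,1]); q=np.stack([np.abs(r-(ro+ri)/2)-(ro-ri)/2,np.abs(p[:,2]-zc)-h/2],1)
    return np.linalg.norm(np.maximum(q,0),axis=1)+np.minimum(q.max(1),0)
def rack(p):
    ds=[]
    for y,h in zip((.09,.03,-.03,-.09),(.042,.032,.022,.012)):
        w=.04
        ds.append(box(p,(0,y,h/2),(w,.06,h)))
        a=p-np.array([0,y,0]); a=a.copy(); a[:,2]-=np.clip(a[:,2],0,.062)
        ds.append(np.linalg.norm(a,axis=1)-.010)
    ds.append(box(p,(0,0,.006),(.05,.256,.012)))
    return np.min(ds,0)
def strip(p):
    d=box(p,(0,0,.004),(.044,.232,.008))
    for y in(.09,.03,-.03,-.09): d=np.maximum(d,.013-np.hypot(p[:,0],p[:,1]-y))
    return np.minimum(d,box(p,(0,0,.028),(.022,.031,.040)))
def fit(W,sd,x0,rad,zmin,yaw=True,zoff=0,zmax=.09):
    m=(np.hypot(W[...,0]-x0[0],W[...,1]-x0[1])<rad)&(W[...,2]>zmin)&(W[...,2]<zmax)
    P=W[m]
    for it in range(3):
        def f(x):
            c,s=np.cos(x[3]),np.sin(x[3]);q=P-np.array([x[0],x[1],x[2]+zoff])
            return sd(np.stack([c*q[:,0]+s*q[:,1],-s*q[:,0]+c*q[:,1],q[:,2]],1))
        g=(lambda x:f(x)*1e3) if yaw else (lambda x:f([x[0],x[1],x[2],0])*1e3)
        r=least_squares(g,[x0[0],x0[1],0,x0[2]] if yaw else [x0[0],x0[1],0],loss='soft_l1',f_scale=1.5,x_scale=[.01,.01,.01,.1][:4 if yaw else 3])
        # discard far outliers
        x=r.x; x0=[x[0],x[1],x[3] if yaw else 0]; P=P[np.abs(g(x))<8]
    return r.x,np.abs(g(r.x)[:]).mean() if len(P)==len(r.fun) else np.abs(r.fun).mean(),len(P)
E
python3 - <<'E'
from fit import *
for n in("top","side"):
    W=cloud(n,np.load(f"pics/{n}0.npz")['d'])
    print(n)
    for h,x0 in((.01,(.515,-.076,0)),(.02,(.521,-.168,0)),(.03,(.514,-.380,0)),(.04,(.515,-.281,0))):
        x,e,k=fit(W,lambda p:ringsd(p,h,zc=h/2),x0,.036,.004,yaw=False);print('ring',h,x.round(4),e.round(2),k)
    x,e,k=fit(W,rack,(.42,-.281,.14),.145,.005);print('rack',x.round(4),e.round(2),k)
    for y0 in(0.1,-.1):x,e,k=fit(W,rack,(.42,-.281,y0),.145,.005);print('rack',x.round(4),e.round(2),k)
    x,e,k=fit(W,strip,(.6,-.184,-.04),.13,.004);print('strip',x.round(4),e.round(2),k)
E
```

```text
top
ring 0.01 [ 5.143e-01 -7.340e-02  4.000e-04] 1.55 211
ring 0.02 [ 5.212e-01 -1.659e-01  5.000e-04] 1.43 229
ring 0.03 [ 0.5136 -0.3783 -0.0008] 1.31 255
ring 0.04 [ 5.160e-01 -2.803e-01  1.000e-04] 1.26 266
rack [ 4.207e-01 -2.822e-01  1.000e-04  1.575e-01] 1.54 1983
rack [ 4.207e-01 -2.822e-01  1.000e-04  1.575e-01] 1.54 1983
rack [ 4.207e-01 -2.822e-01  1.000e-04  1.575e-01] 1.54 1983
strip [ 6.001e-01 -1.830e-01  5.000e-04 -3.740e-02] 1.62 1174
side
ring 0.01 [ 0.5151 -0.0759 -0.0019] 0.86 126
ring 0.02 [ 0.5209 -0.1676 -0.0018] 0.88 237
ring 0.03 [ 0.5138 -0.3802 -0.0027] 0.73 467
ring 0.04 [ 0.516  -0.282  -0.0021] 0.81 470
rack [ 0.4209 -0.2834 -0.0018  0.1582] 0.82 1411
rack [ 0.4209 -0.2834 -0.0018  0.1582] 0.82 1411
rack [ 0.4208 -0.2834 -0.0018  0.1583] 0.82 1386
strip [ 0.6101 -0.1906 -0.0017 -0.5709] 1.94 473
```

```bash
cat > go.py <<'E'
import sys
from h import *
s=sense();x,y,z,yaw=map(float,sys.argv[1:5])
p=s['position'];c=s['tool_rot'][2];d=np.array([x,y,z])-p
def w(a):return (a+np.pi)%(2*np.pi)-np.pi
tx=np.array([np.cos(c),np.sin(c)]);ty=np.array([np.sin(c),-np.cos(c)])
print('t',round(s['time'],2),'pos',p.round(4),'rot',s['tool_rot'].round(3),'F',s['ft_force'].round(1),'op',round(s['opening'],4),'q',s['joint_pos'].round(2))
print('tool delta',(d[:2]@tx).round(4),(d[:2]@ty).round(4),(-d[2]).round(4),'yaw',round(-w(yaw-c),4))
E
python3 go.py .5147 -.0747 .15 3.1416
python3 - <<'E'
from h import *
W=cloud("top",np.load("pics/top0.npz")['d'])
for y in np.arange(.5,-.6,-.1):
    print(round(y,1),[round(float(np.nanmax(np.append(W[...,2][(abs(W[...,1]-y)<.05)&(abs(W[...,0]-x)<.05)],-1))),2) for x in (.3,.4,.5,.6,.7)])
E
```

```text
t 0.1 pos [0.2397 0.5767 0.226 ] rot [-3.14   0.     2.748] F [-0.3  0.5 -0.7] op 0.0919 q [-1.28  0.44  0.02  1.57 -0.01  1.13 -0.08]
tool delta -0.5039 -0.496 0.076 yaw -0.3939
0.5 [-0.3, 0.07, 0.06, 0.12, 0.12]
0.4 [-0.77, 0.13, 0.14, 0.17, 0.18]
0.3 [-0.76, 0.05, 0.14, 0.17, 0.18]
0.2 [-0.77, 0.05, 0.08, 0.17, 0.18]
0.1 [-0.76, 0.04, 0.1, 0.17, 0.18]
0.0 [-0.76, 0.03, 0.04, 0.11, 0.15]
-0.1 [-0.76, 0.03, 0.04, 0.02, 0.03]
-0.2 [-0.76, 0.08, 0.03, 0.05, 0.07]
-0.3 [-0.76, 0.08, 0.05, 0.02, 0.07]
-0.4 [-0.76, 0.08, 0.04, 0.06, 0.14]
-0.5 [-0.76, 0.01, 0.05, 0.05, 0.14]
```

drive_tool(claw=[60,60,60,60,60,60,60,60], translation=[[-0.03,-0.03,0],[-0.04,-0.04,0],[-0.04,-0.04,0],[-0.04,-0.04,0],[-0.04,-0.04,0],[-0.04,-0.04,0],[-0.04,-0.04,0],[-0.04,-0.04,0]], yaw=[0,0,0,0,0,0,0,0], newtons=25)

```text
time: 1.1
position: [0.4091, 0.1625, 0.2238]
tool_rot: [-3.138, -0.002, 2.756]
ft_force: [0.1, -0.1, 0.6]
opening: 0.0706
```

```bash
python3 go.py .5147 -.0747 .15 3.1416
```

```text
t 1.1 pos [0.4091 0.1625 0.2238] rot [-3.138e+00 -2.000e-03  2.756e+00] F [ 0.1 -0.1  0.6] op 0.0706 q [-0.7   0.13  0.22  2.01 -0.03  1.    0.73]
tool delta -0.1871 -0.18 0.0738 yaw -0.3859
```

drive_tool(claw=[60,60,60,60,60,60,60,60], translation=[[-0.04,-0.04,0],[-0.04,-0.04,0],[-0.04,-0.04,0],[-0.036,-0.034,0.02],[-0.02,-0.016,0.03],[0,0,0.02],[0,0,0],[0,0,0]], yaw=[0,0,0,0,-0.1,-0.14,-0.12,-0.02])

```text
time: 2.1
position: [0.5101, -0.0752, 0.1511]
tool_rot: [-3.137, -0.003, 3.138]
ft_force: [-0.3, 0.1, 0.5]
opening: 0.0701
```

```bash
python3 go.py .5147 -.0747 .03 3.1416
```

```text
t 2.1 pos [ 0.5101 -0.0752  0.1511] rot [-3.137e+00 -3.000e-03  3.138e+00] F [-0.3  0.1  0.5] op 0.0701 q [-0.2   0.35  0.31  1.95 -0.13  0.87  1.74]
tool delta -0.0046 0.0005 0.1211 yaw -0.0031
```

drive_tool(claw=[60,60,60,60,60,60], translation=[[-0.0045,0,0.03],[0,0,0.04],[0,0,0.035],[0,0,0.014],[0,0,0],[0,0,0]], yaw=[0,0,0,0,0,0])

```text
time: 2.85
position: [0.5173, -0.0747, 0.032]
tool_rot: [-3.138, 0.003, 3.13]
ft_force: [0.3, -0.5, 0.7]
opening: 0.0702
```

```bash
python3 go.py .5147 -.0747 .003 3.1416
cat > snap.py <<'E'
import sys
from h import *
n,t,x0,x1,y0,y1=sys.argv[1],sys.argv[2],*map(int,sys.argv[3:7])
p,d=grab_frame(n);np.savez(f"pics/{t}.npz",p=p,d=d)
f=min(800/(x1-x0),600/(y1-y0));cv2.imwrite(f"pics/{t}.png",cv2.resize(p[y0:y1,x0:x1,::-1],None,fx=f,fy=f,interpolation=cv2.INTER_CUBIC))
E
python3 snap.py side g10 260 390 130 227
```

```text
t 2.85 pos [ 0.5173 -0.0747  0.032 ] rot [-3.138e+00  3.000e-03  3.130e+00] F [ 0.3 -0.5  0.7] op 0.0702 q [-0.15  0.53  0.25  2.04 -0.22  0.6   1.81]
tool delta 0.0026 -0.0001 0.029 yaw -0.0115
```

View pics/g10.png

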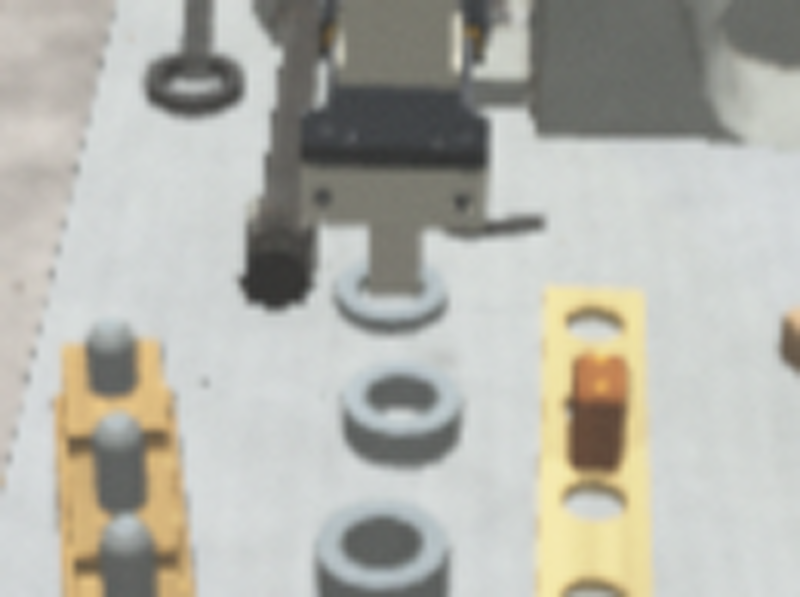

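The finger at (395,285) sits in line with ring_10, which is centred at about (390,295) in this crop. I'll descend and close.

drive_tool(claw=[60,60,60,60,255,255,255,255], translation=[[0.0025,0,0.015],[0,0,0.012],[0,0,0.001],[0,0,0],[0,0,0],[0,0,0],[0,0,0],[0,0,0]], yaw=[-0.01,0,0,0,0,0,0,0])

```text
time: 3.9
position: [0.5162, -0.0748, 0.004]
tool_rot: [-3.138, 0.006, 3.141]
ft_force: [0.1, -0.2, -0.6]
opening: 0.0491
```

```bash
python3 go.py .4066 -.1939 .13 1.729
```

```text
t 3.9 pos [ 0.5162 -0.0748  0.004 ] rot [-3.138  0.006  3.141] F [ 0.1 -0.2 -0.6] op 0.0491 q [-0.12  0.57  0.22  2.06 -0.23  0.53  1.84]
tool delta 0.1094 -0.1192 -0.126 yaw 1.4116
```

drive_tool(claw=[255,255,255,255,255,255,255,255], translation=[[0,0,-0.02],[0,0,-0.04],[0,0,-0.04],[0,0,-0.025],[0.03,-0.03,0],[0.04,-0.04,0],[0.035,-0.04,0],[0.004,-0.009,0]], yaw=[0,0,0,0,0,0,0,0])

```text
time: 4.9
position: [0.4042, -0.1952, 0.1333]
tool_rot: [-3.138, 0.008, -3.139]
ft_force: [0.9, 0.8, -1.0]
opening: 0.0491
```

drive_tool(claw=[255,255,255,255,255,255,255,255], translation=[[0,0,0],[0,0,0],[0,0,0],[0,0,0],[0,0,0],[0,0,0],[0,0,0],[0,0,0]], yaw=[0.17,0.18,0.18,0.18,0.18,0.18,0.18,0.16])

```text
time: 5.9
position: [0.4078, -0.193, 0.1339]
tool_rot: [3.131, 0.004, 1.691]
ft_force: [-0.2, 0.2, -0.1]
opening: 0.049
```

```bash
python3 go.py .4066 -.1939 .1 1.729
```

```text
t 5.9 pos [ 0.4078 -0.193   0.1339] rot [3.131 0.004 1.691] F [-0.2  0.2 -0.1] op 0.049 q [-0.23  0.3   0.7   2.15 -0.28  0.77  0.76]
tool delta -0.0007 -0.0013 0.0339 yaw -0.0379
```

drive_tool(claw=[255,255,255,255], translation=[[0,-0.0012,0.02],[0,0,0.026],[0,0,0.002],[0,0,0]], yaw=[-0.037,0,0,0])

```text
time: 6.4
position: [0.4102, -0.1916, 0.0857]
tool_rot: [3.129, 0.005, 1.73]
ft_force: [0.0, -0.2, -0.5]
opening: 0.0487
```

```bash
python3 go.py .4066 -.1939 .048 1.729; python3 snap.py side p10 240 370 150 247;python3 snap.py top p10t 270 410 180 285; python3 - <<'E'
from fit import *
for n,t in(("side","p10"),("top","p10t")):
    W=cloud(n,np.load(f"pics/{t}.npz")['d'])
    x,e,k=fit(W,lambda p:ringsd(p,.01,zc=.088),(.4066,-.194,0),.03,.08,yaw=False,zmax=.096);print(n,x,e,k)
E
```

```text
t 6.4 pos [ 0.4102 -0.1916  0.0857] rot [3.129 0.005 1.73 ] F [ 0.  -0.2 -0.5] op 0.0487 q [-0.16  0.39  0.62  2.19 -0.37  0.65  0.88]
tool delta -0.0017 -0.0039 0.0377 yaw 0.0012
side [ 0.40912318 -0.19211504 -0.00294923] 1.114904716368733 227
top [ 0.4066 -0.194   0.    ] nan 0fit.py:33: RuntimeWarning: Mean of empty slice.
  return r.x,np.abs(g(r.x)[:]).mean() if len(P)==len(r.fun) else np.abs(r.fun).mean(),len(P)
  ret = ret.dtype.type(ret / rcount)
```

View pics/p10.png

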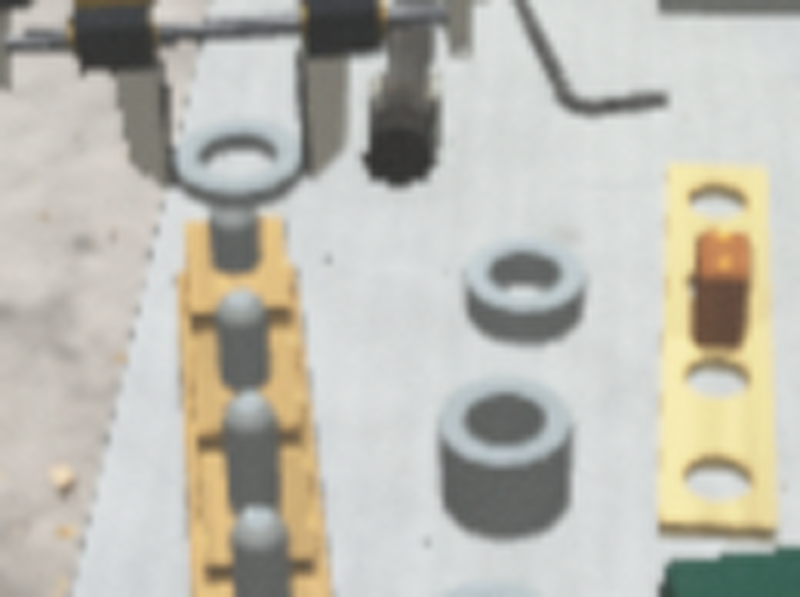

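View pics/p10t.png

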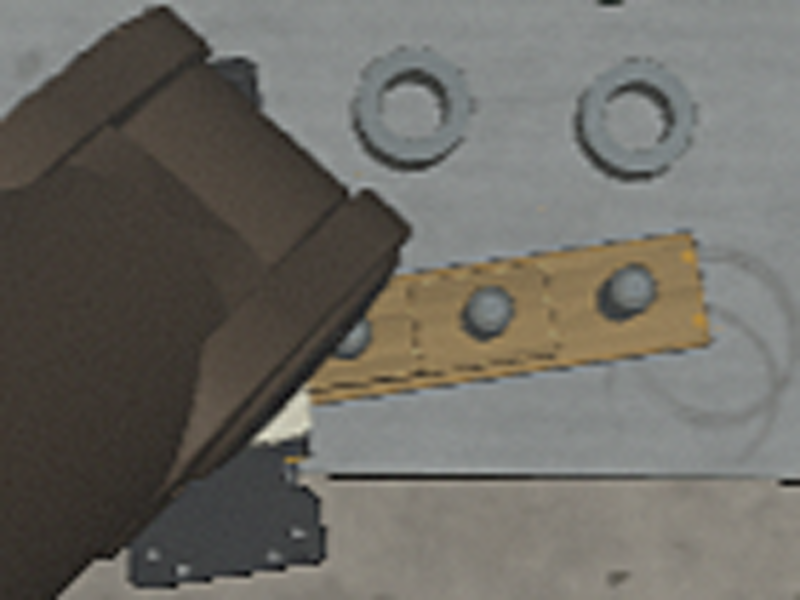

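drive_tool(claw=[255,255,255,255,255], translation=[[-0.002,-0.0028,0],[0,0,0.01],[0,0,0.01],[0,0,0.002],[0,0,0]], yaw=[0,0,0,0,0])

```text
time: 7.12
position: [0.4087, -0.1944, 0.0633]
tool_rot: [3.126, 0.006, 1.73]
ft_force: [0.3, 0.0, -0.5]
opening: 0.049
```

```bash
python3 go.py .4078 -.194 .046 1.729
```

```text
t 7.12 pos [ 0.4087 -0.1944  0.0633] rot [3.126 0.006 1.73 ] F [ 0.3  0.  -0.5] op 0.049 q [-0.12  0.42  0.58  2.21 -0.42  0.6   0.93]
tool delta 0.0006 -0.0008 0.0173 yaw 0.0013
```

drive_tool(claw=[255,255,255,255], translation=[[0,-0.001,0.008],[0,0,0.006],[0,0,0.003],[0,0,0]], yaw=[0,0,0,0])

```text
time: 7.62
position: [0.4083, -0.1948, 0.0454]
tool_rot: [3.125, 0.006, 1.73]
ft_force: [-0.8, 0.4, 5.5]
opening: 0.0486
```

```bash
python3 go.py .4078 -.194 .046 1.729
```

```text
t 7.62 pos [ 0.4083 -0.1948  0.0454] rot [3.125 0.006 1.73 ] F [-0.8  0.4  5.5] op 0.0486 q [-0.09  0.46  0.55  2.22 -0.46  0.55  0.97]
tool delta 0.0009 -0.0004 -0.0006 yaw 0.0011
```

drive_tool(claw=[60,60,60,60,60,60,60], translation=[[0,0,0],[0,0,0],[0,0,0],[0,0,-0.02],[0,0,-0.03],[0,0,-0.03],[0,0,0]], yaw=[0,0,0,0,0,0,0])

```text
time: 8.5
position: [0.4066, -0.1947, 0.127]
tool_rot: [3.127, 0.006, 1.73]
ft_force: [-0.6, -0.2, -0.1]
opening: 0.07
```

```bash
python3 go.py .521 -.1668 .12 3.1416; python3 snap.py side r10 240 370 150 247
```

```text
t 8.5 pos [ 0.4066 -0.1947  0.127 ] rot [3.127 0.006 1.73 ] F [-0.6 -0.2 -0.1] op 0.07 q [-0.22  0.31  0.69  2.16 -0.3   0.75  0.82]
tool delta 0.0094 0.1173 0.007 yaw -1.4118
```

View pics/r10.png

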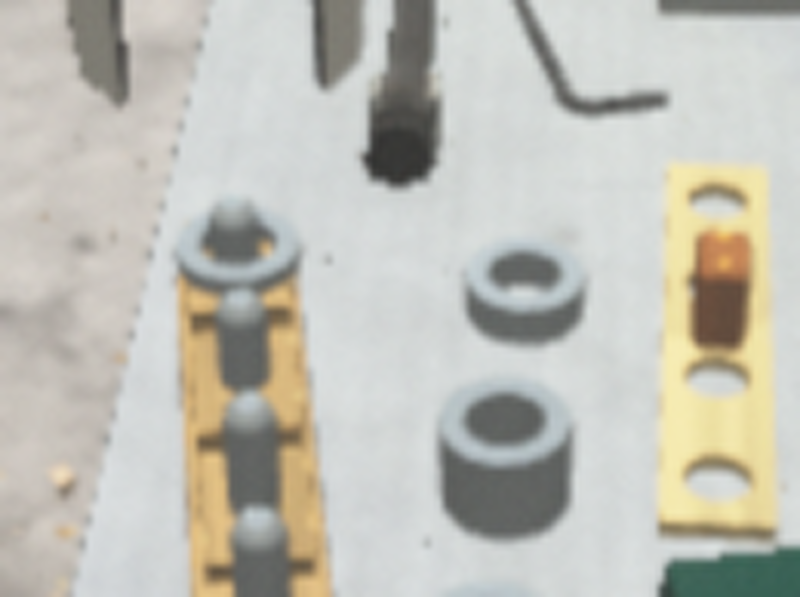

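Ring_10 is seated over the highest post, at (237,240) in the crop. Ring_20 is next.

drive_tool(claw=[60,60,60,60,60,60,60,60], translation=[[0,0.03,0],[0.005,0.045,0],[0.004,0.034,0],[0,0.008,0],[0,0,0],[0,0,0],[0,0,0],[0,0,0]], yaw=[0,0,0,0,-0.18,-0.18,-0.18,-0.18])

```text
time: 9.55
position: [0.5159, -0.1655, 0.1186]
tool_rot: [3.141, 0.0, 2.469]
ft_force: [0.2, -0.6, -0.4]
opening: 0.0699
```

drive_tool(claw=[60,60,60,60,60,60], translation=[[0,0,0],[0,0,0],[0,0,0],[0,0,0],[0,0,0],[0,0,0]], yaw=[-0.18,-0.18,-0.18,-0.16,0,0])

```text
time: 10.3
position: [0.5075, -0.1675, 0.1135]
tool_rot: [3.138, -0.01, -3.099]
ft_force: [-0.5, -0.5, -0.5]
opening: 0.0704
```

```bash
python3 go.py .521 -.167 .006 3.1416
```

```text
t 10.3 pos [ 0.5075 -0.1675  0.1135] rot [ 3.138 -0.01  -3.099] F [-0.5 -0.5 -0.5] op 0.0704 q [ 0.04  0.42  0.25  1.93 -0.14  0.81  1.97]
tool delta -0.0135 -0.0001 0.1075 yaw 0.0427
```

drive_tool(claw=[60,60,60,60,60,60], translation=[[-0.0135,0,0],[0,0,0.03],[0,0,0.03],[0,0,0.01],[0,0,0],[0,0,0]], yaw=[0.04,0,0,0,0,0])

```text
time: 11.05
position: [0.5206, -0.1672, 0.0423]
tool_rot: [3.14, -0.01, 3.129]
ft_force: [0.0, -0.2, 0.2]
opening: 0.0703
```

```bash
python3 go.py .521 -.167 .006 3.1416
```

```text
t 11.05 pos [ 0.5206 -0.1672  0.0423] rot [ 3.14  -0.01   3.129] F [ 0.  -0.2  0.2] op 0.0703 q [ 0.05  0.54  0.23  1.96 -0.19  0.67  1.95]
tool delta -0.0004 0.0002 0.0363 yaw -0.0125
```

drive_tool(claw=[60,60,60,60,255,255,255,255], translation=[[0,0,0.02],[0,0,0.015],[0,0,0.002],[0,0,0],[0,0,0],[0,0,0],[0,0,0],[0,0,0]], yaw=[-0.012,0,0,0,0,0,0,0])

```text
time: 12.05
position: [0.5233, -0.168, 0.0085]
tool_rot: [3.141, -0.003, 3.139]
ft_force: [-0.1, -0.2, -0.7]
opening: 0.0488
```

```bash
python3 go.py .4161 -.2532 .12 1.729
```

```text
t 12.05 pos [ 0.5233 -0.168   0.0085] rot [ 3.141e+00 -3.000e-03  3.139e+00] F [-0.1 -0.2 -0.7] op 0.0488 q [ 0.07  0.6   0.2   1.98 -0.21  0.59  1.98]
tool delta 0.1071 -0.0855 -0.1115 yaw 1.4105
```

drive_tool(claw=[255,255,255,255,255,255,255,255], translation=[[0,0,-0.02],[0,0,-0.04],[0,0,-0.04],[0,0,-0.02],[0.03,-0.025,0],[0.04,-0.035,0],[0.03,-0.025,0],[0.004,-0.002,0]], yaw=[0,0,0,0,0,0,0,0])

```text
time: 13.05
position: [0.4167, -0.2564, 0.1325]
tool_rot: [3.141, -0.003, 3.142]
ft_force: [0.1, 0.1, -1.3]
opening: 0.0485
```

drive_tool(claw=[255,255,255,255,255,255,255,255], translation=[[0,0,0],[0,0,0],[0,0,0],[0,0,0],[0,0,0],[0,0,0],[0,0,0],[0,0,0]], yaw=[0.17,0.18,0.18,0.18,0.18,0.18,0.18,0.16])

```text
time: 14.05
position: [0.4204, -0.2519, 0.1323]
tool_rot: [-3.14, -0.003, 1.692]
ft_force: [0.4, -0.1, -1.5]
opening: 0.0487
```

```bash
python3 go.py .4165 -.256 .09 1.729
```

```text
t 14.05 pos [ 0.4204 -0.2519  0.1323] rot [-3.140e+00 -3.000e-03  1.692e+00] F [ 0.4 -0.1 -1.5] op 0.0487 q [-0.07  0.37  0.66  2.05 -0.31  0.82  0.89]
tool delta -0.0036 -0.0043 0.0423 yaw -0.0373
```

drive_tool(claw=[255,255,255,255,255], translation=[[-0.0036,-0.0043,0.01],[0,0,0.02],[0,0,0.008],[0,0,0],[0,0,0]], yaw=[-0.037,0,0,0,0])

```text
time: 14.68
position: [0.4196, -0.2534, 0.0937]
tool_rot: [3.141, -0.003, 1.732]
ft_force: [-0.3, -0.5, 0.0]
opening: 0.0487
```

```bash
python3 go.py .4165 -.256 .042 1.729;  python3 snap.py side p20 240 370 150 247; python3 - <<'E'
from fit import *
for n,t in(("side","p20"),):
    W=cloud(n,np.load(f"pics/{t}.npz")['d']); z=sense()['position'][2]-.0085
    x,e,k=fit(W,lambda p:ringsd(p,.02,zc=z+.01),(.4166,-.255,0),.03,z-.003,yaw=False,zmax=z+.023);print(n,x,e,k)
E
```

```text
t 14.68 pos [ 0.4196 -0.2534  0.0937] rot [ 3.141e+00 -3.000e-03  1.732e+00] F [-0.3 -0.5  0. ] op 0.0487 q [-0.02  0.43  0.61  2.08 -0.37  0.73  0.98]
tool delta -0.0021 -0.0035 0.0517 yaw 0.0032
side [ 0.41867201 -0.25327792 -0.00165425] 1.0379844562089555 391
```

View pics/p20.png

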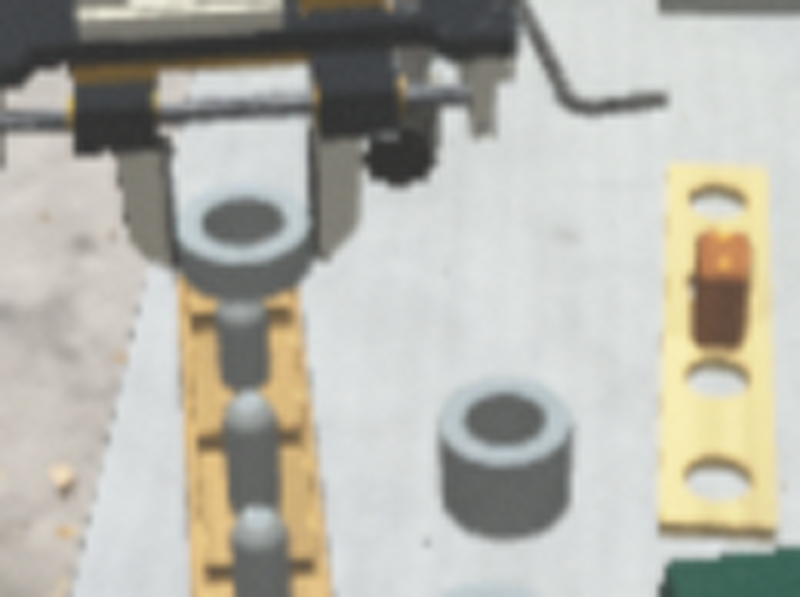

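drive_tool(claw=[255,255,255,255,255], translation=[[0,-0.003,0],[0,0,0.012],[0,0,0.012],[0,0,0.004],[0,0,0]], yaw=[0,0,0,0,0])

```text
time: 15.35
position: [0.4167, -0.2539, 0.0641]
tool_rot: [3.141, -0.003, 1.732]
ft_force: [-1.1, -0.9, -1.3]
opening: 0.0491
```

```bash
python3 go.py .4171 -.254 .0405 1.729
```

```text
t 15.35 pos [ 0.4167 -0.2539  0.0641] rot [ 3.141e+00 -3.000e-03  1.732e+00] F [-1.1 -0.9 -1.3] op 0.0491 q [ 0.02  0.48  0.57  2.11 -0.41  0.66  1.03]
tool delta -0.0001 0.0004 0.0236 yaw 0.0031
```

drive_tool(claw=[255,255,255,255,255], translation=[[0,0,0.009],[0,0,0.009],[0,0,0.005],[0,0,0.002],[0,0,0]], yaw=[0,0,0,0,0])

```text
time: 15.98
position: [0.4172, -0.2545, 0.0391]
tool_rot: [3.138, -0.003, 1.731]
ft_force: [-0.0, 0.2, -0.4]
opening: 0.0488
```

```bash
python3 go.py .4171 -.254 .0405 1.729
```

```text
t 15.97 pos [ 0.4172 -0.2545  0.0391] rot [ 3.138e+00 -3.000e-03  1.731e+00] F [-0.   0.2 -0.4] op 0.0488 q [ 0.05  0.52  0.53  2.13 -0.46  0.61  1.07]
tool delta 0.0005 -0.0 -0.0014 yaw 0.0018
```

drive_tool(claw=[255,255], translation=[[0,0,0.002],[0,0,0]], yaw=[0,0])

```text
time: 16.23
position: [0.4175, -0.2549, 0.0384]
tool_rot: [3.136, -0.004, 1.73]
ft_force: [0.2, -0.4, -0.9]
opening: 0.0487
```

drive_tool(claw=[60,60,60,60,60,60,60], translation=[[0,0,0],[0,0,0],[0,0,0],[0,0,-0.02],[0,0,-0.04],[0,0,-0.03],[0,0,0]], yaw=[0,0,0,0,0,0,0])

```text
time: 17.1
position: [0.4168, -0.2552, 0.1296]
tool_rot: [3.139, -0.004, 1.73]
ft_force: [-0.3, 1.2, -0.5]
opening: 0.0705
```

```bash
python3 go.py .514 -.380 .12 3.1416; python3 snap.py side r20 240 370 150 247;python3 - <<'E'
from fit import *
W=cloud("side",np.load(f"pics/r20.npz")['d'])
for h,y,s in((.01,.09,.042),(.02,.03,.032)):
    x0=(.4209-.1575*y,-.2834+.9875*y,0)
    print(x0,fit(W,lambda p:ringsd(p,h,zc=s+h/2),x0,.03,.03,yaw=False,zmax=.056))
E
```

```text
t 17.1 pos [ 0.4168 -0.2552  0.1296] rot [ 3.139 -0.004  1.73 ] F [-0.3  1.2 -0.5] op 0.0705 q [-0.06  0.37  0.65  2.06 -0.32  0.81  0.94]
tool delta -0.1386 0.0762 0.0096 yaw -1.4116
(0.406725, -0.194525, 0) (array([ 0.40760933, -0.1941106 , -0.00162788]), np.float64(1.5818578745542378), 212)
(0.416175, -0.253775, 0) (array([ 0.41670059, -0.25348363, -0.0016105 ]), np.float64(1.3688030077886084), 281)
```

View pics/r20.png

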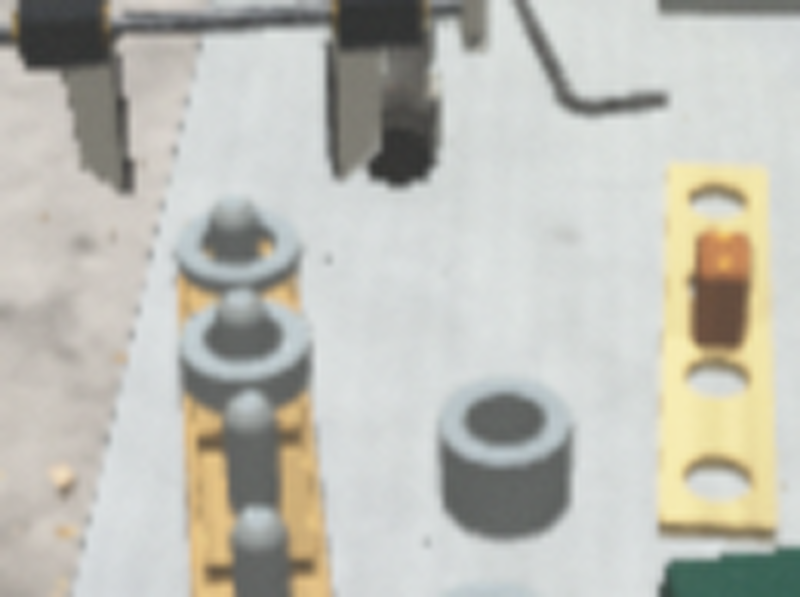

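drive_tool(claw=[60,60,60,60,60,60,60,60], translation=[[-0.035,0.02,0],[-0.045,0.025,0],[-0.045,0.025,0],[-0.014,0.006,0],[0,0,0],[0,0,0],[0,0,0],[0,0,0]], yaw=[0,0,0,0,0.17,0.18,0.18,0.18])

```text
time: 18.15
position: [0.5122, -0.3796, 0.1139]
tool_rot: [-3.123, -0.007, 1.001]
ft_force: [-0.1, 0.1, -0.3]
opening: 0.0703
```

drive_tool(claw=[60,60,60,60,60,60,60], translation=[[0,0,0],[0,0,0],[0,0,0],[0,0,0],[0,0,0],[0,0,0],[0,0,0]], yaw=[0.18,0.18,0.18,0.18,0.18,0.1,0])

```text
time: 19.02
position: [0.508, -0.3766, 0.1013]
tool_rot: [-3.12, 0.026, -0.035]
ft_force: [-0.3, 0.0, -0.3]
opening: 0.0702
```

```bash
python3 go.py .514 -.380 .05 0
```

```text
t 19.02 pos [ 0.508  -0.3766  0.1013] rot [-3.12   0.026 -0.035] F [-0.3  0.  -0.3] op 0.0702 q [-0.06  0.82  1.05  1.71 -0.77  1.13 -0.36]
tool delta 0.0061 0.0031 0.0513 yaw -0.0349
```

drive_tool(claw=[60,60,60,60,60,60], translation=[[0.006,0.003,0.01],[0,0,0.03],[0,0,0.02],[0,0,0],[0,0,0],[0,0,0]], yaw=[-0.035,0,0,0,0,0])

```text
time: 19.77
position: [0.5132, -0.3793, 0.0374]
tool_rot: [-3.119, 0.025, 0.013]
ft_force: [-0.4, 0.1, 0.5]
opening: 0.0705
```

```bash
python3 go.py .514 -.380 .01 0
```

```text
t 19.77 pos [ 0.5132 -0.3793  0.0374] rot [-3.119  0.025  0.013] F [-0.4  0.1  0.5] op 0.0705 q [-0.01  0.88  0.97  1.74 -0.84  1.04 -0.28]
tool delta 0.0008 0.0007 0.0274 yaw 0.0131
```

drive_tool(claw=[60,60,60,60,255,255,255,255], translation=[[0.0008,0.0007,0.015],[0,0,0.01],[0,0,0.002],[0,0,0],[0,0,0],[0,0,0],[0,0,0],[0,0,0]], yaw=[0.013,0,0,0,0,0,0,0])

```text
time: 20.78
position: [0.514, -0.3797, 0.0096]
tool_rot: [-3.12, 0.024, -0.0]
ft_force: [0.3, 0.4, -0.7]
opening: 0.0498
```

drive_tool(claw=[255,255,255,255,255,255,255,255], translation=[[0,0,-0.02],[0,0,-0.04],[0,0,-0.04],[0,0,-0.02],[0,0,0],[0,0,0],[0,0,0],[0,0,0]], yaw=[0,0,0,0,-0.1,-0.12,-0.12,-0.12])

```text
time: 21.78
position: [0.5162, -0.3826, 0.1382]
tool_rot: [-3.112, 0.012, 0.472]
ft_force: [0.3, 0.7, -2.7]
opening: 0.0496
```

```bash
python3 go.py .4255 -.3127 .12 1.729
```

```text
t 21.77 pos [ 0.5162 -0.3826  0.1382] rot [-3.112  0.012  0.472] F [ 0.3  0.7 -2.7] op 0.0496 q [-0.01  0.73  0.95  1.65 -0.64  1.14  0.02]
tool delta -0.049 -0.1035 0.0182 yaw -1.2573
```

drive_tool(claw=[255,255,255,255,255,255,255,255], translation=[[-0.015,-0.03,0],[-0.02,-0.045,0],[-0.014,-0.028,0],[0,0,0],[0,0,0],[0,0,0],[0,0,0],[0,0,0]], yaw=[0,0,0,-0.13,-0.13,-0.13,-0.13,-0.13])

```text
time: 22.78
position: [0.4203, -0.31, 0.1429]
tool_rot: [-3.109, -0.011, 1.142]
ft_force: [-0.1, -0.6, -1.3]
opening: 0.05
```

drive_tool(claw=[255,255,255,255,255,255], translation=[[0,0,0],[0,0,0],[0,0,0],[0,0,0],[0,0,0],[0,0,0]], yaw=[-0.13,-0.13,-0.13,-0.13,-0.08,0])

```text
time: 23.52
position: [0.4182, -0.3102, 0.1443]
tool_rot: [-3.122, -0.028, 1.759]
ft_force: [0.1, 0.4, -1.3]
opening: 0.05
```

```bash
python3 go.py .4255 -.3127 .09 1.729
```

```text
t 23.52 pos [ 0.4182 -0.3102  0.1443] rot [-3.122 -0.028  1.759] F [ 0.1  0.4 -1.3] op 0.05 q [ 0.05  0.43  0.67  1.94 -0.33  0.92  1.08]
tool delta -0.0038 0.0067 0.0543 yaw 0.0305
```

drive_tool(claw=[255,255,255,255,255], translation=[[-0.0038,0.0067,0.01],[0,0,0.02],[0,0,0.012],[0,0,0],[0,0,0]], yaw=[0.03,0,0,0,0])

```text
time: 24.15
position: [0.4258, -0.3121, 0.0997]
tool_rot: [-3.12, -0.027, 1.719]
ft_force: [-0.1, 0.4, -2.4]
opening: 0.0498
```

```bash
python3 go.py .4255 -.3127 .0316 1.729;  python3 snap.py side p30 240 370 170 267; python3 - <<'E'
from fit import *
for n,t in(("side","p30"),):
    W=cloud(n,np.load(f"pics/{t}.npz")['d']); z=sense()['position'][2]-.0096
    x,e,k=fit(W,lambda p:ringsd(p,.03,zc=z+.015),(.4255,-.312,0),.03,z-.004,yaw=False,zmax=z+.033);print(n,x,e,k)
E
```

```text
t 24.15 pos [ 0.4258 -0.3121  0.0997] rot [-3.12  -0.027  1.719] F [-0.1  0.4 -2.4] op 0.0498 q [ 0.08  0.5   0.64  1.96 -0.4   0.84  1.09]
tool delta -0.0006 -0.0004 0.0681 yaw -0.0099
side [ 0.42543263 -0.31298882 -0.00274718] 0.9314104722599047 543
```

View pics/p30.png

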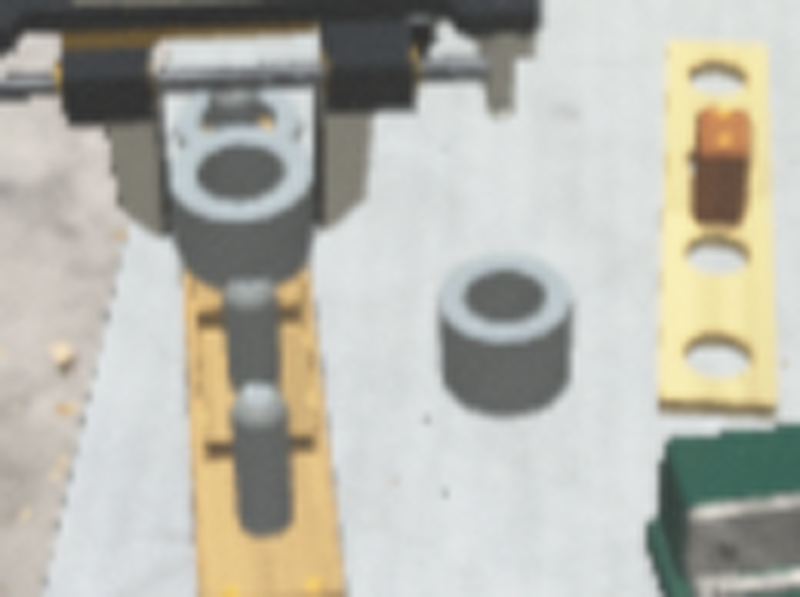

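drive_tool(claw=[255,255,255,255,255], translation=[[0,0,0.01],[0,0,0.012],[0,0,0.012],[0,0,0.004],[0,0,0]], yaw=[0,0,0,0,0])

```text
time: 24.82
position: [0.425, -0.3111, 0.0593]
tool_rot: [-3.121, -0.027, 1.719]
ft_force: [0.9, 0.5, -2.0]
opening: 0.0499
```

```bash
python3 go.py .4258 -.3121 .0316 1.729
```

```text
t 24.82 pos [ 0.425  -0.3111  0.0593] rot [-3.121 -0.027  1.719] F [ 0.9  0.5 -2. ] op 0.0499 q [ 0.11  0.56  0.59  2.   -0.45  0.76  1.13]
tool delta -0.0011 0.0006 0.0277 yaw -0.0101
```

drive_tool(claw=[255,255,255,255,255], translation=[[-0.0011,0.0006,0.01],[0,0,0.01],[0,0,0.003],[0,0,0.001],[0,0,0]], yaw=[0,0,0,0,0])

```text
time: 25.45
position: [0.4255, -0.3118, 0.0339]
tool_rot: [-3.121, -0.027, 1.719]
ft_force: [0.6, 0.3, -1.2]
opening: 0.0498
```

```bash
python3 go.py .4258 -.3121 .0316 1.729
```

```text
t 25.45 pos [ 0.4255 -0.3118  0.0339] rot [-3.121 -0.027  1.719] F [ 0.6  0.3 -1.2] op 0.0498 q [ 0.14  0.6   0.56  2.01 -0.49  0.71  1.16]
tool delta -0.0003 0.0003 0.0023 yaw -0.0102
```

Now I'll lower it the last 2 mm, release and lift.

drive_tool(claw=[255,255,60,60,60,60,60,60], translation=[[0,0,0.002],[0,0,0],[0,0,0],[0,0,0],[0,0,0],[0,0,-0.03],[0,0,-0.04],[0,0,-0.03]], yaw=[0,0,0,0,0,0,0,0])

```text
time: 26.45
position: [0.4271, -0.3133, 0.1336]
tool_rot: [-3.119, -0.029, 1.719]
ft_force: [0.9, -0.7, -0.0]
opening: 0.0704
```

```bash
python3 go.py .516 -.2815 .12 3.1416; python3 snap.py side r30 240 370 150 247;python3 - <<'E'
from fit import *
W=cloud("side",np.load(f"pics/r30.npz")['d'])
for h,y,s in((.03,-.03,.022),):
    x0=(.4209-.1575*y,-.2834+.9875*y,0)
    print(x0,fit(W,lambda p:ringsd(p,h,zc=s+h/2),x0,.03,.03,yaw=False,zmax=.056))
E
```

```text
t 26.45 pos [ 0.4271 -0.3133  0.1336] rot [-3.119 -0.029  1.719] F [ 0.9 -0.7 -0. ] op 0.0704 q [ 0.05  0.46  0.67  1.93 -0.36  0.92  1.06]
tool delta 0.0183 0.0926 0.0136 yaw -1.4229
(0.425625, -0.313025, 0) (array([ 0.42492526, -0.31195504, -0.00153334]), np.float64(1.166310030515819), 317)
```

View pics/r30.png

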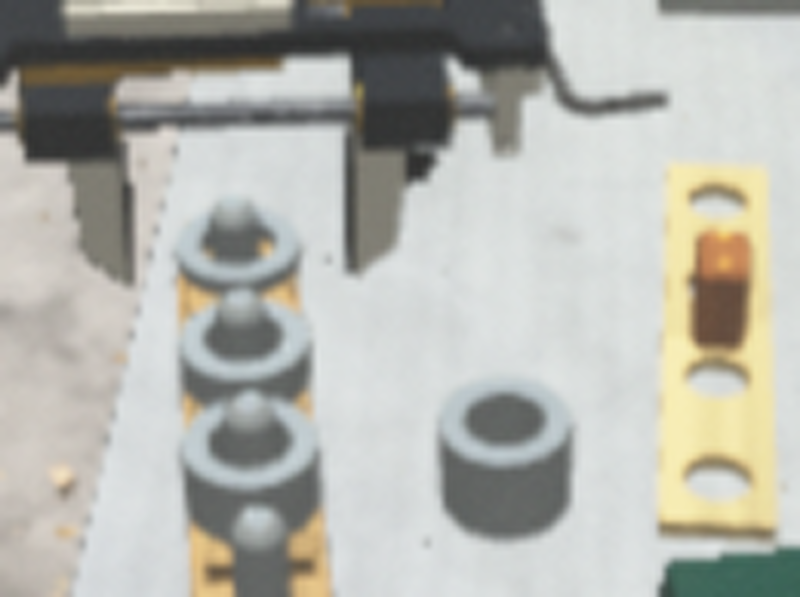

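drive_tool(claw=[78,78,78,78,78,78,78,78], translation=[[0.005,0.03,0],[0.008,0.04,0],[0.005,0.022,0],[0,0,0.01],[0,0,0.03],[0,0,0.02],[0,0,0],[0,0,0]], yaw=[0,0,0,0,0,0,0,0])

```text
time: 27.5
position: [0.5119, -0.2848, 0.0736]
tool_rot: [-3.12, -0.025, 1.712]
ft_force: [0.2, 0.3, 0.4]
opening: 0.0635
```

```bash
python3 go.py .516 -.2815 .018 1.729
```

```text
t 27.5 pos [ 0.5119 -0.2848  0.0736] rot [-3.12  -0.025  1.712] F [0.2 0.3 0.4] op 0.0635 q [ 0.01  0.62  0.61  1.84 -0.46  0.86  0.99]
tool delta 0.0027 0.0045 0.0556 yaw -0.0167
```

drive_tool(claw=[78,78,78,78,78], translation=[[0.0027,0.0045,0],[0,0,0.015],[0,0,0.008],[0,0,0],[0,0,0]], yaw=[-0.017,0,0,0,0])

```text
time: 28.12
position: [0.516, -0.2814, 0.0503]
tool_rot: [-3.122, -0.024, 1.73]
ft_force: [0.1, 0.8, 0.0]
opening: 0.0638
```

```bash
python3 go.py .516 -.2815 .018 1.729
```

```text
t 28.12 pos [ 0.516  -0.2814  0.0503] rot [-3.122 -0.024  1.73 ] F [0.1 0.8 0. ] op 0.0638 q [ 0.03  0.65  0.58  1.85 -0.48  0.82  1.02]
tool delta -0.0001 -0.0 0.0323 yaw 0.0014
```

drive_tool(claw=[78,78,78,78,255,255,255,255], translation=[[0,0,0.012],[0,0,0.014],[0,0,0.006],[0,0,0],[0,0,0],[0,0,0],[0,0,0],[0,0,0]], yaw=[0,0,0,0,0,0,0,0])

```text
time: 29.12
position: [0.5152, -0.2807, 0.0161]
tool_rot: [-3.122, -0.024, 1.73]
ft_force: [0.8, -0.6, -2.7]
opening: 0.0493
```

```bash
python3 go.py .435 -.3723 .12 1.729
```

```text
t 29.12 pos [ 0.5152 -0.2807  0.0161] rot [-3.122 -0.024  1.73 ] F [ 0.8 -0.6 -2.7] op 0.0493 q [ 0.05  0.69  0.54  1.87 -0.51  0.75  1.05]
tool delta -0.0777 -0.0938 -0.1039 yaw 0.0014
```

drive_tool(claw=[255,255,255,255,255,255,255,255], translation=[[0,0,-0.02],[0,0,-0.04],[0,0,-0.035],[0,0,-0.01],[-0.02,-0.025,0],[-0.035,-0.042,0],[-0.02,-0.024,0],[0,0,0]], yaw=[0,0,0,0,0,0,0,0])

```text
time: 30.12
position: [0.4377, -0.373, 0.1274]
tool_rot: [-3.123, -0.024, 1.732]
ft_force: [0.1, -0.1, -2.2]
opening: 0.0497
```

```bash
python3 go.py .435 -.3723 .1 1.729
```

```text
t 30.12 pos [ 0.4377 -0.373   0.1274] rot [-3.123 -0.024  1.732] F [ 0.1 -0.1 -2.2] op 0.0497 q [ 0.17  0.53  0.65  1.83 -0.39  0.95  1.16]
tool delta 0.0011 -0.0026 0.0274 yaw 0.0031
```

drive_tool(claw=[255,255,255,255], translation=[[0.001,-0.0026,0.01],[0,0,0.012],[0,0,0],[0,0,0]], yaw=[0,0,0,0])

```text
time: 30.62
position: [0.436, -0.3683, 0.1024]
tool_rot: [-3.122, -0.027, 1.736]
ft_force: [0.1, 0.3, -2.0]
opening: 0.0495
```

```bash
python3 go.py .435 -.3723 .028 1.729;  python3 snap.py side p40 240 370 190 287; python3 - <<'E'
from fit import *
for n,t in(("side","p40"),):
    W=cloud(n,np.load(f"pics/{t}.npz")['d']); z=sense()['position'][2]-.0161
    x,e,k=fit(W,lambda p:ringsd(p,.04,zc=z+.02),(.435,-.372,0),.03,z-.004,yaw=False,zmax=z+.043);print(n,x,e,k)
E
```

```text
t 30.62 pos [ 0.436  -0.3683  0.1024] rot [-3.122 -0.027  1.736] F [ 0.1  0.3 -2. ] op 0.0495 q [ 0.18  0.56  0.63  1.86 -0.41  0.9   1.18]
tool delta -0.0037 -0.0016 0.0744 yaw 0.0072
side [ 0.43579479 -0.36982811 -0.00172542] 0.9734691680667582 723
```

View pics/p40.png

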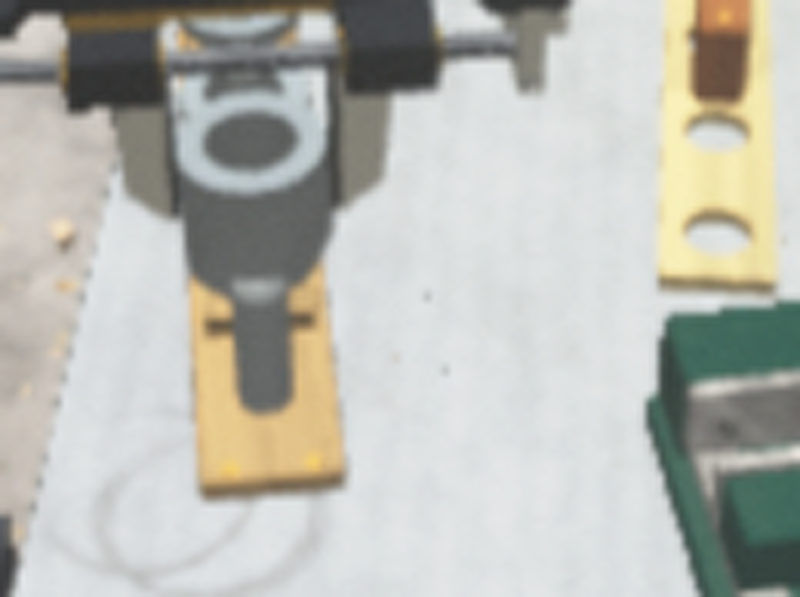

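drive_tool(claw=[255,255,255,255,255], translation=[[-0.0024,-0.0011,0],[0,0,0.012],[0,0,0.01],[0,0,0],[0,0,0]], yaw=[0.007,0,0,0,0])

```text
time: 31.3
position: [0.4351, -0.3703, 0.0789]
tool_rot: [-3.122, -0.027, 1.729]
ft_force: [0.1, -0.2, -1.9]
opening: 0.0495
```

```bash
python3 go.py .4353 -.3708 .028 1.729
```

```text
t 31.3 pos [ 0.4351 -0.3703  0.0789] rot [-3.122 -0.027  1.729] F [ 0.1 -0.2 -1.9] op 0.0495 q [ 0.2   0.59  0.61  1.87 -0.44  0.85  1.2 ]
tool delta -0.0005 0.0001 0.0509 yaw 0.0003
```

drive_tool(claw=[255,255,255,255,255], translation=[[-0.0005,0,0.012],[0,0,0.014],[0,0,0.012],[0,0,0.004],[0,0,0]], yaw=[0,0,0,0,0])

```text
time: 31.92
position: [0.434, -0.3697, 0.0335]
tool_rot: [-3.122, -0.027, 1.729]
ft_force: [-0.0, -0.0, -1.9]
opening: 0.0493
```

```bash
python3 go.py .4353 -.3708 .028 1.729
```

```text
t 31.93 pos [ 0.434  -0.3697  0.0335] rot [-3.122 -0.027  1.729] F [-0.  -0.  -1.9] op 0.0493 q [ 0.23  0.65  0.56  1.9  -0.49  0.77  1.24]
tool delta -0.0013 0.0011 0.0055 yaw 0.0003
```

drive_tool(claw=[255,255,255,78,78,78], translation=[[-0.001,0.001,0.004],[0,0,0.001],[0,0,0],[0,0,0],[0,0,0],[0,0,0]], yaw=[0,0,0,0,0,0])

```text
time: 32.67
position: [0.4362, -0.3714, 0.0297]
tool_rot: [-3.124, -0.025, 1.729]
ft_force: [-0.1, -0.2, 0.3]
opening: 0.0633
```

drive_tool(claw=[78,78,78,78], translation=[[0,0,-0.03],[0,0,-0.04],[0,0,-0.04],[0,0,0]], yaw=[0,0,0,0])

```text
time: 33.17
position: [0.4383, -0.3741, 0.1427]
tool_rot: [-3.123, -0.025, 1.729]
ft_force: [0.7, 0.0, -0.2]
opening: 0.0635
```

```bash
python3 snap.py side r40 240 390 160 272;python3 - <<'E'
from fit import *
W=cloud("side",np.load(f"pics/r40.npz")['d'])
for h,y,s in((.04,-.09,.012),(.03,-.03,.022)):
    x0=(.4209-.1575*y,-.2834+.9875*y,0)
    print(x0,fit(W,lambda p:ringsd(p,h,zc=s+h/2),x0,.03,.03,yaw=False,zmax=.056))
W0=cloud("side",np.load(f"pics/side0.npz")['d'])
for w in (W,W0):print(fit(w,strip,(.6,-.185,-.04),.125,.003,zmax=.055))
E
python3 go.py .6 -.1845 .15 1.729
```

```text
(0.435075, -0.37227499999999997, 0) (array([ 0.43554501, -0.37157997, -0.00147162]), np.float64(1.1468626793162102), 391)
(0.425625, -0.313025, 0) (array([ 0.42493982, -0.31202269, -0.00165848]), np.float64(1.2023877972791326), 311)
(array([ 0.59975258, -0.18622803, -0.00190641, -0.03438227]), np.float64(0.8912472925925294), 770)
(array([ 0.60039621, -0.18606369, -0.00194446, -0.03720172]), np.float64(0.8873524144419282), 722)
t 33.23 pos [ 0.4377 -0.3731  0.1411] rot [-3.122 -0.027  1.729] F [ 0.1  0.8 -0. ] op 0.0641 q [ 0.16  0.52  0.67  1.81 -0.38  0.98  1.15]
tool delta 0.1607 0.19 -0.0089 yaw 0.0002
```

View pics/r40.png

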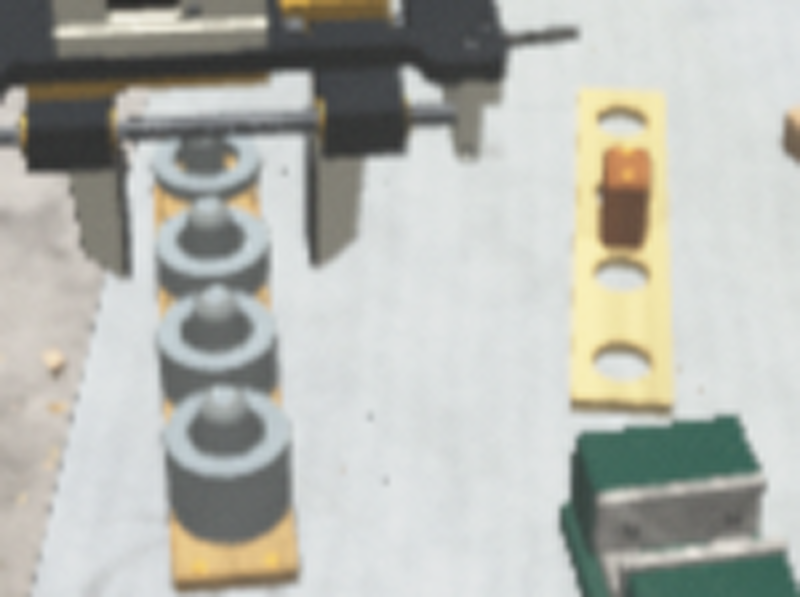

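All four rings are seated, and the depth fits agree once the side view's bias of about -1.6 mm in z is allowed for. The strip comes next.

drive_tool(claw=[78,78,78,78,78,78,78,78], translation=[[0.02,0.025,0],[0.035,0.042,0],[0.035,0.042,0],[0.035,0.042,0],[0.02,0.025,0],[0,0,0],[0,0,0],[0,0,0]], yaw=[0,0,0,0,0,0.1,0.08,0])

```text
time: 34.22
position: [0.589, -0.1934, 0.1308]
tool_rot: [-3.104, -0.027, 1.544]
ft_force: [-0.6, -0.6, 0.7]
opening: 0.0638
```

```bash
python3 go.py .6 -.185 .10 1.534
```

```text
t 34.23 pos [ 0.589  -0.1934  0.1308] rot [-3.104 -0.027  1.544] F [-0.6 -0.6  0.7] op 0.0638 q [-0.2   0.62  0.69  1.69 -0.45  1.04  0.62]
tool delta 0.0087 0.0108 0.0308 yaw 0.01
```

drive_tool(claw=[78,78,78,78,78,78], translation=[[0.0087,0.0108,0.01],[0,0,0.025],[0,0,0.025],[0,0,0.01],[0,0,0],[0,0,0]], yaw=[0.01,0,0,0,0,0])

```text
time: 34.98
position: [0.5993, -0.1803, 0.0555]
tool_rot: [-3.103, -0.029, 1.539]
ft_force: [-0.1, -0.1, 0.2]
opening: 0.0637
```

```bash
python3 go.py .6 -.185 .016 1.534;  python3 snap.py side s0 260 410 150 262
```

```text
t 34.98 pos [ 0.5993 -0.1803  0.0555] rot [-3.103 -0.029  1.539] F [-0.1 -0.1  0.2] op 0.0637 q [-0.18  0.71  0.63  1.74 -0.53  0.92  0.65]
tool delta -0.0046 0.0009 0.0395 yaw 0.0049
```

View pics/s0.png

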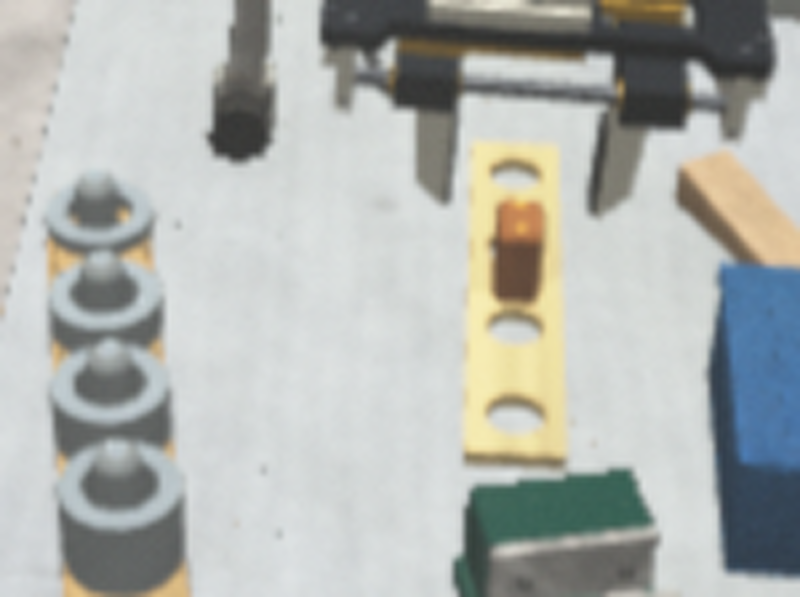

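drive_tool(claw=[78,78,78,78,78], translation=[[-0.0046,0.0009,0.01],[0,0,0.014],[0,0,0.008],[0,0,0],[0,0,0]], yaw=[0,0,0,0,0])

```text
time: 35.65
position: [0.5993, -0.1846, 0.022]
tool_rot: [-3.104, -0.028, 1.539]
ft_force: [0.7, -0.7, -0.1]
opening: 0.0637
```

```bash
python3 go.py .6 -.185 .016 1.534
```

```text
t 35.65 pos [ 0.5993 -0.1846  0.022 ] rot [-3.104 -0.028  1.539] F [ 0.7 -0.7 -0.1] op 0.0637 q [-0.16  0.75  0.6   1.75 -0.56  0.86  0.68]
tool delta -0.0003 0.0007 0.006 yaw 0.0047
```

drive_tool(claw=[78,78,255,255,255,255,255,255], translation=[[0,0.0007,0.004],[0,0,0],[0,0,0],[0,0,0],[0,0,0],[0,0,0],[0,0,0],[0,0,0]], yaw=[0.005,0,0,0,0,0,0,0], newtons=30)

```text
time: 36.65
position: [0.601, -0.1846, 0.0189]
tool_rot: [-3.107, -0.028, 1.534]
ft_force: [-0.1, -0.5, -1.1]
opening: 0.0224
```

drive_tool(claw=[255,255,255,255,255,255], translation=[[0,0,-0.015],[0,0,-0.03],[0,0,-0.04],[0,0,-0.035],[0,0,-0.01],[0,0,0]], yaw=[0,0,0,0,0,0])

```text
time: 37.4
position: [0.6044, -0.1888, 0.155]
tool_rot: [-3.105, -0.028, 1.533]
ft_force: [0.5, 0.2, -1.8]
opening: 0.0216
```

```bash
python3 go.py .4209 -.2830 .14 1.729;python3 snap.py side s1 240 440 130 280; python3 - <<'E'
from fit import *
W=cloud("side",np.load(f"pics/s1.npz")['d']);s=sense()
z=s['position'][2]-.018
print(fit(W,strip,(.6,-.185,-.04),.125,z-.01,zoff=z,zmax=z+.02),z)
E
```

```text
t 37.4 pos [ 0.6044 -0.1888  0.155 ] rot [-3.105 -0.028  1.533] F [ 0.5  0.2 -1.8] op 0.0216 q [-0.21  0.61  0.7   1.64 -0.44  1.1   0.59]
tool delta -0.1011 -0.1798 0.015 yaw -0.1964
(array([ 0.60340834, -0.19027395, -0.00171379, -0.03677996]), np.float64(0.8038556647812822), 731) 0.13647946913043954
```

View pics/s1.png

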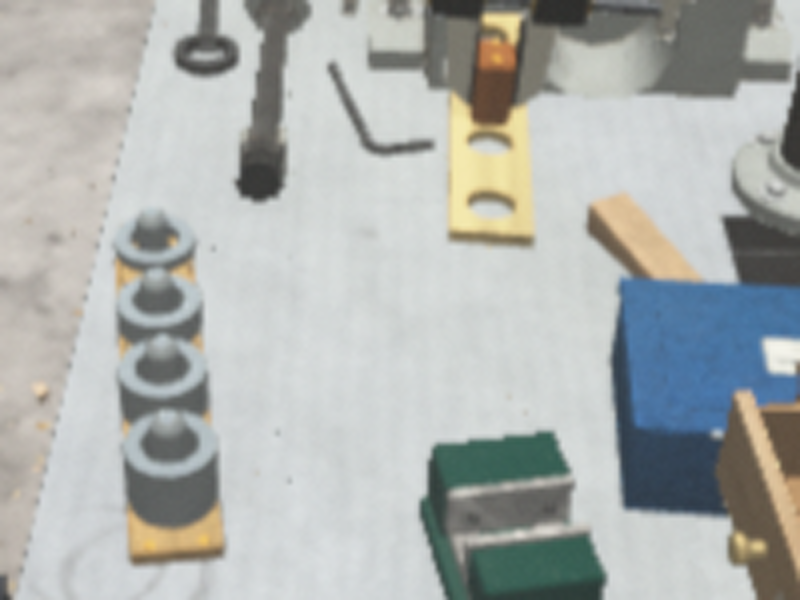

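drive_tool(claw=[255,255,255,255,255,255,255,255], translation=[[-0.015,-0.025,0],[-0.022,-0.04,0],[-0.024,-0.042,0],[-0.022,-0.04,0],[-0.018,-0.03,0],[0,0,0],[0,0,0],[0,0,0]], yaw=[0,0,0,0,0,-0.1,-0.09,0])

```text
time: 38.45
position: [0.4118, -0.2815, 0.1486]
tool_rot: [-3.095, -0.043, 1.727]
ft_force: [0.9, 0.1, -0.7]
opening: 0.0219
```

```bash
python3 go.py .4214 -.282 .12 1.729
```

```text
t 38.45 pos [ 0.4118 -0.2815  0.1486] rot [-3.095 -0.043  1.727] F [ 0.9  0.1 -0.7] op 0.0219 q [-0.03  0.41  0.71  1.96 -0.32  0.95  1.  ]
tool delta -0.002 0.0094 0.0286 yaw -0.0018
```

drive_tool(claw=[255,255,255,255,255,255], translation=[[-0.002,0.0094,0.005],[0,0,0.015],[0,0,0.015],[0,0,0.003],[0,0,0],[0,0,0]], yaw=[0,0,0,0,0,0])

```text
time: 39.2
position: [0.4193, -0.2795, 0.1053]
tool_rot: [-3.091, -0.044, 1.724]
ft_force: [-0.6, 0.3, -1.0]
opening: 0.0219
```

```bash
cat > ms.py <<'E'
import sys
from fit import *
t=sys.argv[1]
W=cloud("side",np.load(f"pics/{t}.npz")['d']);s=sense()
z=s['position'][2]-.0189;c=s['position']
m=(W[...,2]>z-.006)&(W[...,2]<z+.02)&(np.hypot(W[...,0]-c[0],W[...,1]-c[1])<.14)
P=W[m]
def f(x):
    from scipy.spatial.transform import Rotation as R
    q=R.from_euler('xyz',x[3:]).inv().apply(P-x[:3]); return strip(q)*1e3
r=least_squares(f,[c[0],c[1],z,0,0,.158],loss='soft_l1',f_scale=1.5,x_scale=[.01,.01,.01,.1,.1,.1])
print('strip',r.x.round(4),np.abs(r.fun).mean(),len(P)); 
# rack reference from original side fit
d=np.array([.4209,-.2834])-r.x[:2]; yaw=s['tool_rot'][2]
print('world d',d.round(4),'tool d',(d@[np.cos(yaw),np.sin(yaw)]).round(4),(d@[np.sin(yaw),-np.cos(yaw)]).round(4),'yaw row',-(.158-r.x[5]))
E
python3 go.py .4214 -.282 .0709 1.729;python3 snap.py side s2 220 370 160 272;python3 ms.py s2
```

```text
t 39.2 pos [ 0.4193 -0.2795  0.1053] rot [-3.091 -0.044  1.724] F [-0.6  0.3 -1. ] op 0.0219 q [ 0.    0.48  0.67  1.99 -0.38  0.87  1.04]
tool delta -0.0028 0.0017 0.0344 yaw -0.0053
strip [ 0.4185 -0.2806  0.0852  0.0159  0.0436  0.1503] 0.7591722802850962 837
world d [ 0.0024 -0.0028] tool d -0.0032 0.002 yaw row -0.0076607024242301425
```

View pics/s2.png

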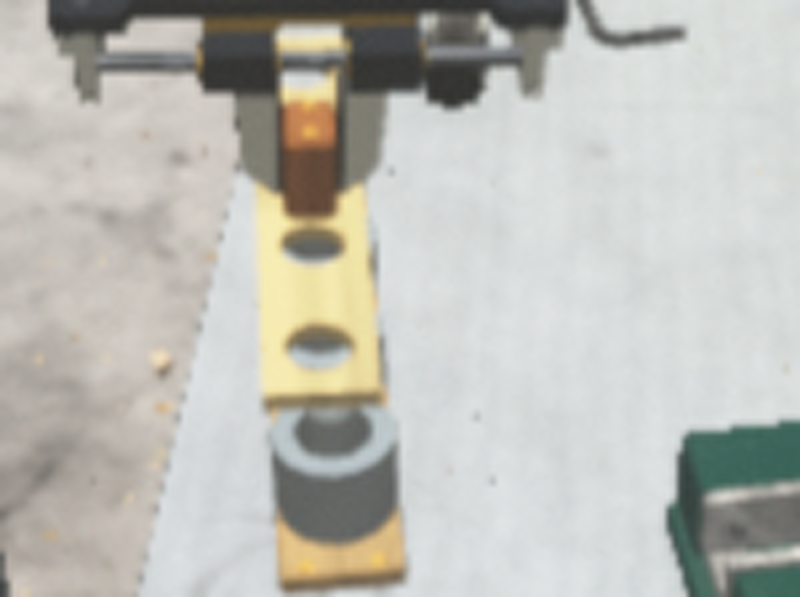

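drive_tool(claw=[255,255,255,255], translation=[[-0.0032,0.002,0],[0,0,0.005],[0,0,0],[0,0,0]], yaw=[-0.008,0,0,0])

```text
time: 39.75
position: [0.4222, -0.2827, 0.1005]
tool_rot: [-3.093, -0.044, 1.732]
ft_force: [-0.3, 0.9, -0.6]
opening: 0.0217
```

```bash
python3 go.py .4214 -.282 .0709 1.729;python3 snap.py side s3 220 370 160 272;python3 ms.py s3
```

```text
t 39.75 pos [ 0.4222 -0.2827  0.1005] rot [-3.093 -0.044  1.732] F [-0.3  0.9 -0.6] op 0.0217 q [ 0.01  0.49  0.66  1.98 -0.39  0.86  1.05]
tool delta 0.0008 -0.0007 0.0296 yaw 0.0035
strip [ 0.4211 -0.2838  0.0805  0.0155  0.0484  0.1621] 0.7422628607266437 844
world d [-0.0002  0.0004] tool d 0.0004 -0.0001 yaw row 0.004097728075347362
```

drive_tool(claw=[255,255,255,255,255], translation=[[-0.0002,0.0003,0.006],[-0.0003,0.0003,0.006],[-0.0001,0.0001,0.002],[0,0,0],[0,0,0]], yaw=[0.004,0,0,0,0])

```text
time: 40.42
position: [0.422, -0.2825, 0.0852]
tool_rot: [-3.092, -0.044, 1.728]
ft_force: [-0.0, -0.3, -0.9]
opening: 0.0215
```

```bash
python3 go.py .422 -.2823 .0709 1.729;python3 snap.py side s4 220 370 160 272;python3 ms.py s4
```

```text
t 40.42 pos [ 0.422  -0.2825  0.0852] rot [-3.092 -0.044  1.728] F [-0.  -0.3 -0.9] op 0.0215 q [ 0.03  0.52  0.64  2.   -0.41  0.83  1.07]
tool delta 0.0002 -0.0 0.0143 yaw -0.0008
strip [ 0.4226 -0.283   0.0651  0.0138  0.0452  0.1208] 1.285989707979207 922
world d [-0.0017 -0.0004] tool d -0.0001 -0.0017 yaw row -0.037169622994576434
```

View pics/s4.png

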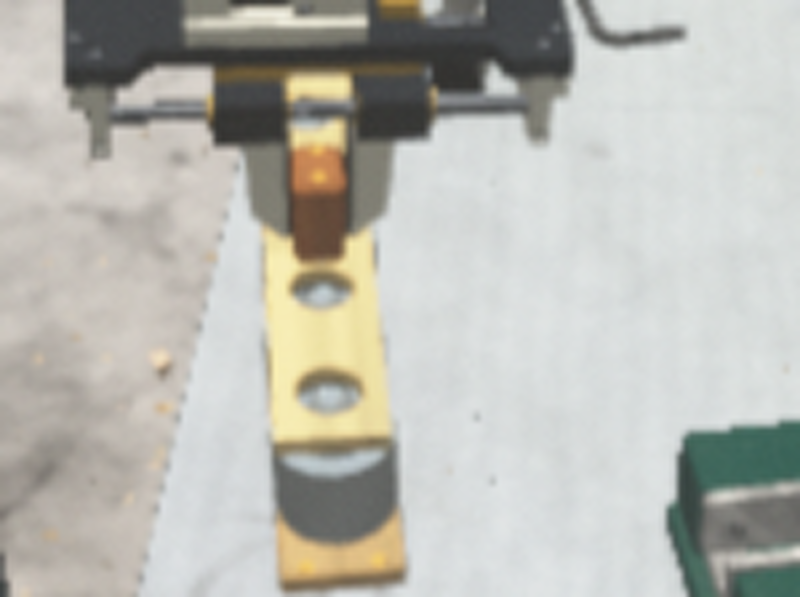

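Both visible post tips are centred in their holes, at (323,290) and (328,393), and there is no contact force. I'll keep lowering.

drive_tool(claw=[255,255,255,255,255], translation=[[-0.0002,0.0003,0.005],[-0.0002,0.0002,0.004],[0,0,0.001],[0,0,0],[0,0,0]], yaw=[0,0,0,0,0])

```text
time: 41.1
position: [0.4222, -0.2825, 0.0746]
tool_rot: [-3.093, -0.044, 1.728]
ft_force: [0.5, 1.0, -1.4]
opening: 0.0216
```

```bash
python3 go.py .422 -.2823 .0709 1.729
```

```text
t 41.1 pos [ 0.4222 -0.2825  0.0746] rot [-3.093 -0.044  1.728] F [ 0.5  1.  -1.4] op 0.0216 q [ 0.04  0.53  0.63  2.   -0.42  0.81  1.08]
tool delta 0.0002 -0.0001 0.0037 yaw -0.0007
```

drive_tool(claw=[255,255,255], translation=[[-0.0001,0.0001,0.002],[0,0,0.001],[0,0,0]], yaw=[0,0,0])

```text
time: 41.48
position: [0.4225, -0.2824, 0.0719]
tool_rot: [-3.094, -0.044, 1.729]
ft_force: [-1.1, 1.9, 1.7]
opening: 0.0217
```

```bash
python3 go.py .422 -.2823 .0709 1.729;python3 snap.py side s5 220 370 160 272
```

```text
t 41.48 pos [ 0.4225 -0.2824  0.0719] rot [-3.094 -0.044  1.729] F [-1.1  1.9  1.7] op 0.0217 q [ 0.04  0.54  0.63  2.01 -0.43  0.8   1.08]
tool delta 0.0002 -0.0005 0.001 yaw -0.0004
```

View pics/s5.png

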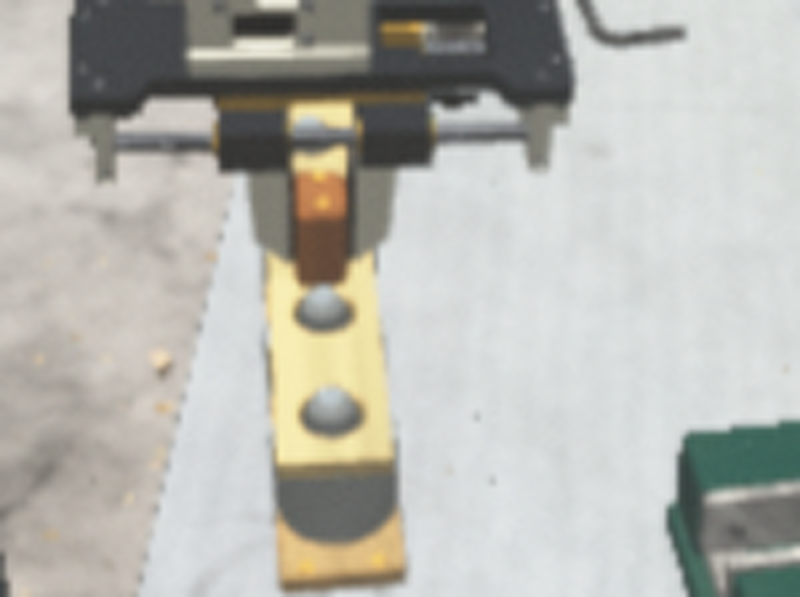

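drive_tool(claw=[140,140,140,140,140,140,140,140], translation=[[0,0,0],[0,0,0],[0,0,0],[0.0004,-0.0005,-0.01],[0.001,-0.001,-0.02],[0.001,-0.001,-0.03],[0,0,-0.04],[0,0,-0.04]], yaw=[0,0,0,0,0,0,0,0])

```text
time: 42.52
position: [0.4254, -0.2852, 0.2158]
tool_rot: [-3.089, -0.045, 1.727]
ft_force: [0.8, -0.4, 0.5]
opening: 0.0416
```

drive_tool(claw=[140,140,140,140,140], translation=[[0.03,0,-0.02],[0.05,0,0],[0.05,0,0],[0.05,0,0],[0,0,0]], yaw=[0,0,0,0,0])

```text
time: 43.15
position: [0.3995, -0.106, 0.2502]
tool_rot: [-3.097, -0.041, 1.724]
ft_force: [0.5, -0.5, 0.6]
opening: 0.0411
```

```bash
python3 go.py .422 -.2823 .0709 1.729;python3 snap.py side s6 220 370 160 272;python3 snap.py top s6t 230 450 130 280; python3 - <<'E'
from fit import *
from scipy.spatial.transform import Rotation as R
for n,t in (("side","s6"),("top","s6t")):
    W=cloud(n,np.load(f"pics/{t}.npz")['d'])
    m=(W[...,2]>.044)&(W[...,2]<.11)&(np.hypot(W[...,0]-.4209,W[...,1]+.283)<.14);P=W[m]
    def st(p):
        d=strip(p)
        for y in(.09,.03,-.03,-.09):
            a=p-np.array([0,y,0]);a[:,2]-=np.clip(a[:,2],-.05,.010);d=np.minimum(d,np.linalg.norm(a,axis=1)-.01)
        return d
    def f(x): return st(R.from_euler('xyz',x[3:]).inv().apply(P-x[:3]))*1e3
    r=least_squares(f,[.4209,-.283,.052,0,0,.158],loss='soft_l1',f_scale=1.5,x_scale=[.01,.01,.01,.1,.1,.1])
    print(n,r.x.round(4),np.abs(r.fun).mean(),len(P))
E
```

```text
t 43.15 pos [ 0.3995 -0.106   0.2502] rot [-3.097 -0.041  1.724] F [ 0.5 -0.5  0.6] op 0.0411 q [-0.49  0.09  0.71  2.01 -0.09  1.12  0.42]
tool delta -0.1777 -0.0047 0.1793 yaw -0.0048
side [ 0.4212 -0.2837  0.0502 -0.      0.0039  0.1584] 0.8444761467232448 1438
top [ 0.4209 -0.2821  0.0523 -0.0018 -0.0117  0.1583] 1.5765048674681656 1772
```

View pics/s6.png

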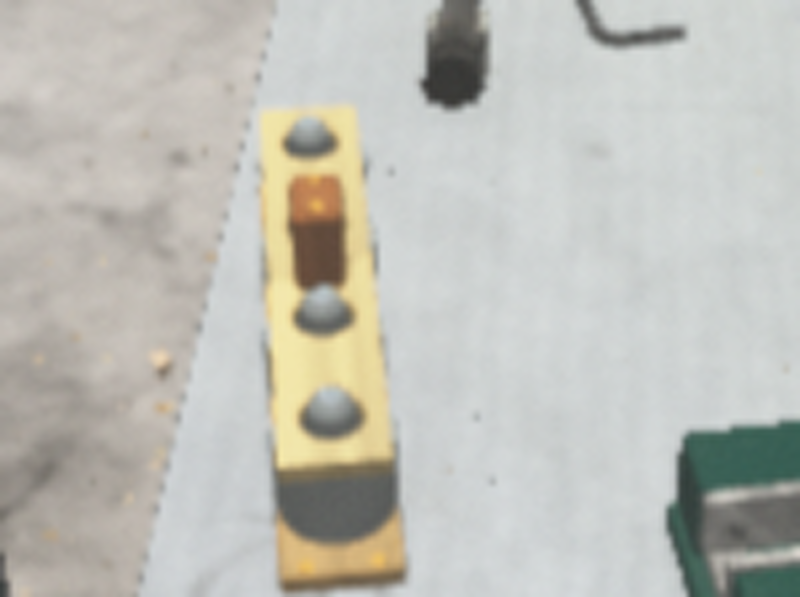

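View pics/s6t.png

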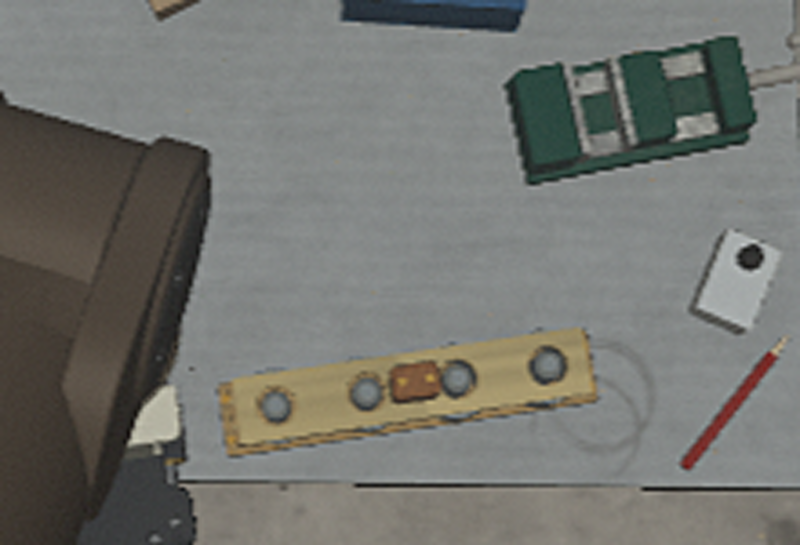

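The strip lies flat over all four posts. Its underside fits at 50.2 mm in the side view, which has a known bias of about -1.9 mm, and at 52.3 mm in the top view. The gripper is clear, so I'm handing in.

```bash
python3 -c "
from workcell import *
print(hand_in())"
```

```text
the job is handed in; nothing more can be done
None
```

I put the four rings on their posts, thinnest on the highest step down to tallest on the lowest. I then lowered the keeper strip over all four posts, grip upward, let go and handed in at about 43 s.

**Rings:** after each placing, the side-view depth fit put the ring within about 1.3 mm of its post centre. Its height matched the step once that camera's bias of about -1.6 mm was allowed for.

**Strip:** the last fits put the underside at 50.2 mm (side view, about 52 mm with the bias removed) and 52.3 mm (top view), against the nominal 52 mm. Its centre was within 0.5 mm of the rack's, and its yaw agreed to 0.001 rad. The top view alone showed a slight tilt of about 0.7° across the width. The side view showed 0.2°, so I take the top view's tilt to be depth noise.

**Other things:** in the last pictures the setting block and pencil stand where they were. Only part of the hexagon key is in the final crop, and that part had not moved. The highest contact force I saw was about 6 N. During the job the tool drifted up to about 3° from vertical and could not be corrected with the moves available, but the released parts settled flat.

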